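# Put the cutlery away by length in the lidded box

### The job

Put the washed cutlery away in the white cutlery box: lift its clear lid and leave it standing half open, at about 45 degrees, so that things can air, and lay each of the three black-handled pieces flat in the row made for its length (the dinner fork in the long row, the cake fork in the middle one, the teaspoon in the short one), head to the back and pushed fully home against the back wall. Leave the spice tin and the timer where they are.

Things in the scene. Friction and masses are not known exactly. Their poses are not given: they have to be found in the camera images.
- box: White plastic cutlery box, fixed to the worktop, 236 (x) x 198 (y) x 42 mm high, walls 3 mm, floor 4 mm. Origin under its centre on the worktop; x points to its back (away from the robot), y to its left, z up. Three rows along x, 62 mm wide inside, end at the back wall. Dividers and the cross walls at the front of the two shorter rows rise to 26 mm above the worktop, outer walls to 42 mm.
- end_long (a point): Back end of the long row (230 mm long inside, the full length of the box; at y = +65 mm in the box): on the inner face of the back wall, at mid-width of the row, on its floor, 4 mm above the worktop. Axes as the box.
- end_middle (a point): The same point of the middle row (170 mm long inside, at y = 0 in the box). In front of its cross wall is an empty cross tray.
- end_short (a point): The same point of the short row (154 mm long inside, at y = -65 mm in the box). In front of its cross wall is an empty cross tray.
- lid (a joint): Opening angle of the box's clear lid (238 x 198 x 4 mm), rad: 0 closed, growing as its front edge rises; it stops at 1.13. Starts shut or slightly ajar. The hinge is stiff: the lid stays where it is left and takes 2 to 3 N at the tab to raise. Half open it hangs over the back two thirds of the rows, so the gripper must reach in beneath it tilted, its body leaning towards the robot.
- lid_tab (a point): Middle of the grey pull tab on the lid's front edge, forward of the edge: 30 mm wide (y), 34 mm long (x), 12 mm thick, 253 mm from the hinge axis. Its sides can be pinched from above across y; it pivots between the pads as the lid swings. Axes: the box's, turned by the lid's angle about y.
- lid_hinge (a point): Middle of the lid's hinge axis, at the top of the back wall, 43 mm above the worktop; the axis runs along the box's y.
- dinner_fork: Dinner fork, the longest of the three, 203 x 28 x 15 mm, steel head and black handle, lying flat on the worktop. Origin under its middle, on its underside; x points along it from handle to head, z up. The handle is about 17 mm wide and 6 mm high near its end, 15 mm high about the middle; 40 g.
- cake_fork: Cake fork, looks like the dinner fork but shorter, 145 x 20 x 11 mm, steel head and black handle, lying flat on the worktop. Origin under its middle, on its underside; x points along it from handle to head, z up. The handle is about 14 mm wide near its end; 22 g.
- tea_spoon: Teaspoon, the shortest, 130 x 26 x 11 mm, steel head and black handle, lying flat on the worktop. Origin under its middle, on its underside; x points along it from handle to head, z up. The handle is about 12 mm wide near its end; 20 g.
- dinner_fork_tip (a point): Tip of the dinner fork's tines, 101.5 mm from its origin along x, 5 mm above its underside.
- cake_fork_tip (a point): Tip of the cake fork's tines, 72.5 mm from its origin along x, 5 mm above its underside.
- tea_spoon_tip (a point): Tip of the teaspoon's bowl, 65 mm from its origin along x, 5 mm above its underside.
- spice_tin: Round white spice tin, 62 mm across, 25 mm high, at the front right; leave it. Origin under its centre.
- kitchen_timer: Round grey kitchen timer, 60 mm across, 25 mm high, at the front left; leave it. Origin under its centre.

How it is judged (in metres and radians):
At the end, for the whole second after the job is handed in: Dinner fork in the long row, cake fork in the middle, teaspoon in the short row, each flat on the floor of its row, at rest, head to the back, tip within 8 mm of the back wall; lid standing still at 45 degrees, give or take 7; spice tin and timer not moved (x of dinner_fork_tip in the frame of end_long between -0.008 and 0.004 m and y of dinner_fork_tip in the frame of end_long between -0.03 and 0.03 m and y of dinner_fork in the frame of end_long between -0.03 and 0.03 m and z of dinner_fork in the frame of end_long between -0.004 and 0.008 m and angle between each of dinner_fork, cake_fork, tea_spoon's own z axis and vertical below 0.15 rad and linear speed of each of dinner_fork, cake_fork, tea_spoon below 0.02 m/s and x of cake_fork_tip in the frame of end_middle between -0.008 and 0.004 m and y of cake_fork_tip in the frame of end_middle between -0.03 and 0.03 m and y of cake_fork in the frame of end_middle between -0.03 and 0.03 m and z of cake_fork in the frame of end_middle between -0.004 and 0.008 m and x of tea_spoon_tip in the frame of end_short between -0.008 and 0.004 m and y of tea_spoon_tip in the frame of end_short between -0.03 and 0.03 m and y of tea_spoon in the frame of end_short between -0.03 and 0.03 m and z of tea_spoon in the frame of end_short between -0.004 and 0.008 m and value of joint lid between 0.663 and 0.908 rad and not (velocity of joint lid above 0.02 rad/s) and not (velocity of joint lid below -0.02 rad/s)); the robot touches nothing.
It fails at once if the white spice tin is moved more than 15 mm (distance of spice_tin from where it was at the start of the episode above 0.015 m).
It fails at once if the grey kitchen timer is moved more than 15 mm (distance of kitchen_timer from where it was at the start of the episode above 0.015 m).
It also fails if it takes over 72 s, if anything falls off the work surface, if the arm or the gripper's body presses on something with over 40 N, if the wrist force passes 120 N, or if a joint passes its speed limit or range.

### The arm

A 7-joint arm with a two-finger parallel gripper is mounted at the origin on a cart in front of the work surface, level with it; the furniture and walls round the work are solid. World frame = base frame: x ahead of the robot, y to its left, z up, the work surface at z = 0. Lengths are in mm, angles in rad, forces in N, time in s.
With the tool pointing down it reaches from about 425 to 950 mm from the base axis. Payload 4.7 kg.
Tool frame: the origin (TCP) lies between the finger pads; the fingertips stand 22 mm ahead of it and the grasp point (between the pads) lies 3 mm ahead of it; z points along the fingers, y is the line along which they close (so a half turn about z gives the same grasp; the last joint's range is limited). The gripper opens to 85 mm and grips with 20 to 120 N. Pads are 22 mm wide; open, the fingers measure 114 mm over their backs; the gripper's body (76 mm by 85 mm) begins 54 mm behind the grasp point. The pads swing forward as they close: fully open they stand 13 mm farther back than shut.
Start: joints at [1.087, 0.469, -0.049, 1.532, 0.024, 1.141, -0.082], TCP at [296.561, -606.381, 253.335] pointing down, gripper open.
Joint ranges: [-2.59, 2.59], [-0.33, 1.99], [-1.39, 1.29], [0.1, 2.45], [-1.04, 4.18], [0.21, 1.99], [-2.66, 2.66]. Speed limits (rad/s): [2.57, 2.57, 3.14, 3.14, 3.14, 3.14, 3.14].

### API

Orientations are given as a unit quaternion [w, x, y, z].
In Python, from cell import get_state, get_image, calibration, hand_in gives the robot as it stands. The module is installed in compiled form; this text tells all that it offers.
- The arm moves only by the shell command python3 -m crank 'ROWS'. ROWS is JSON, a list of rows, each an object with "xyz": the shift along the tool's x, y, z in cm, a list of three; "delta_rot": the turn, a rotation vector about the tool's x, y, z in rad, a list of three; "gripper": the opening, from 0 (shut) to 1 (fully open). In form: [{"xyz": [x, y, z], "delta_rot": [rx, ry, rz], "gripper": gripper}, ...]. A call has 1 to 10 rows; each row shifts and turns the commanded pose from where the row before left it, along the tool's axes as they then stand; what a row does not reach is not made up. A row lasts 1/10 s, in which the tool goes at most 50 mm and 8.59 degrees, less where a joint would pass 70% of its speed; a pose out of reach is approached as far as the arm can. A call with a gripper value outside its range is refused whole. The fingers move at their own pace and stop on an object; the grip force is fixed at half the most. Time passes only in rows, so rows that do not move let the fingers close. It gives the time, the measured TCP pose, the force, the opening and the grip force at its end, in the units of the state.
- get_state(): the state, without advancing time (a new reading comes with each control period).
- get_image(name): name is "scene" or "top" or "wrist"; returns the picture (400x640x3 uint8, blue, green, red); there is no depth.
- calibration(name): a dict with "fx", "fy", "cx", "cy" (pixels), "dist_coeffs" ([k1, k2, p1, p2, k3] as OpenCV has them; the pictures are not rectified), "T" (4x4, takes a point from camera to world coordinates); the wrist camera has in their place "tool_from_camera" (4x4, takes a point from camera to tool coordinates, whose origin is the TCP and whose axes are the flange's). Camera axes: x right, y down, z forward; pixel columns grow to the right and rows downward; lengths in mm; the calibration is good to about 2 mm. A picture is of the moment at which its call begins: read the wrist's pose just before it. calibration takes no time and is no camera call.
- hand_in(): hands the job in; it is judged then, once.
The state is a dict: "t": time; "qpos": joint angles; "qd": joint speeds; "effort": joint torques, N m; "eef_pos": TCP position; "ee_rot": TCP orientation; "ft_force": force on the tool from outside, world axes, zero at the start; "moment": the same for the moment, N m; "finger_gap": finger opening in mm; "grip_force": force on a finger pad.
Only numpy, scipy, OpenCV 4.12 (cv2) and the standard library are available. Lean on these libraries where they do the work, as an engineer would, in place of code of your own. Each camera call takes 0.05 s, during which the arm holds its last target. There are 200 camera calls.

## Working session

There is one attempt and no reset: what is moved stays moved. The work goes in short steps, Python scripts to look and compute and a shell command to move; the robot and the scene stay as the last step left them, time stands still between calls to the robot, and variables do not carry over. Pictures are saved under pics/ and viewed, at most 10 in all, crops included, and the job is handed in when it is done.

```bash
mkdir -p pics; python3 - <<'E'
from cell import *
import cv2
s=get_state();print({k:(v if not hasattr(v,'tolist') else v.tolist()) for k,v in s.items()})
for n in ['scene','top']:
    cv2.imwrite(f'pics/{n}0.png',get_image(n)); c=calibration(n);print(n,c)
print(calibration('wrist'))
E
```

```text
{'t': 0.0, 'qpos': [1.0871100952553125, 0.4694195074768305, -0.048598093006052084, 1.5337409190038933, 0.024098096849792222, 1.1409937802907006, -0.08229262841759903], 'qd': [-0.0018208741164606485, 0.0018231438727559688, 0.0001531439100303678, -0.0007180317588381831, 0.0010348775025460096, -0.0005145085844293342, -0.00349968275760969], 'effort': [0.0004408951735968003, -51.03086829185486, -0.046488106017932296, -23.771631717681885, 0.01068524841684848, 0.007410574180539697, 1.9615711721598927e-06], 'eef_pos': [296.2718984419972, -605.8772447788546, 252.2562810616295], 'ee_rot': [-0.0009538649263152421, 0.9742521815644113, 0.2254588890352421, -0.0002573201937783568], 'ft_force': [0.31411683337542945, -0.1196834699645892, 0.4219737447640908], 'moment': [0.023800241675183523, -0.011642138322369794, 0.033322006901289114], 'grip_force': 0.0, 'finger_gap': 85.26350626243506}
scene {'fx': 435.22635355320796, 'fy': 435.22635355320796, 'cx': 323.4449790567976, 'cy': 198.37532401882672, 'dist_coeffs': array([0.04009923, 0.        , 0.        , 0.        , 0.        ]), 'T': array([[-8.2354195
[... 721 characters left out ...]
.02133512e-01, -9.94769912e-01,
         9.90931905e+02],
       [ 0.00000000e+00,  0.00000000e+00,  0.00000000e+00,
         1.00000000e+00]])}
{'fx': 337.50793568268125, 'fy': 337.50793568268125, 'cx': 326.59316971275535, 'cy': 206.46619896922562, 'dist_coeffs': array([-0.04629448,  0.        ,  0.        ,  0.        ,  0.        ]), 'tool_from_camera': array([[ 3.42909762e-05, -9.60341318e-01, -2.78827100e-01,
         7.02383559e+01],
       [ 9.99999998e-01,  4.77978479e-05, -4.16432694e-05,
         7.10101258e-01],
       [ 5.33190875e-05, -2.78827098e-01,  9.60341318e-01,
        -1.20716262e+02],
       [ 0.00000000e+00,  0.00000000e+00,  0.00000000e+00,
         1.00000000e+00]])}
```

View pics/top0.png

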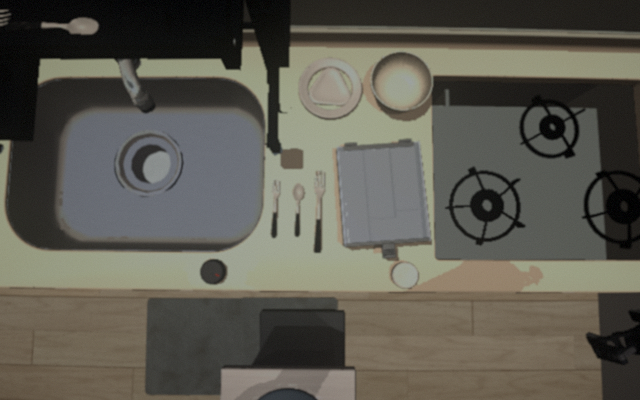

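View pics/scene0.png

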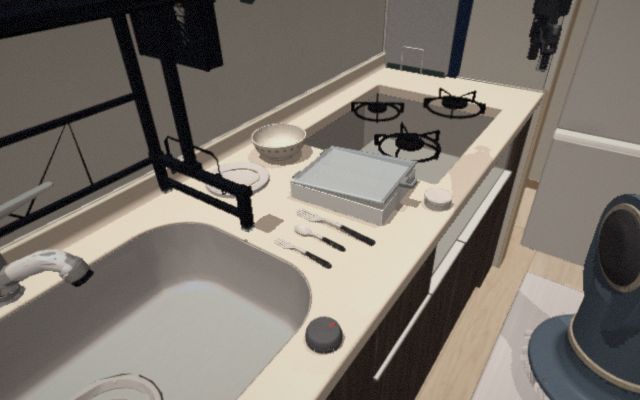

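The top view shows the cake fork (276,208), spoon (298,210), dinner fork (319,210), box (337–430, 142–248), tab (390,252), tin (405,275) and timer (213,271). I'll enlarge it.

```bash
cat > h.py <<'E'
from cell import *
import cv2, numpy as np
from scipy.spatial.transform import Rotation as R
def tool():
    s=get_state(); w,x,y,z=s['ee_rot']; return np.array(s['eef_pos']),R.from_quat([x,y,z,w]),s
def pose(n,pr=None):
    c=calibration(n)
    if n!='wrist': return c,np.array(c['T'])
    p,r=pr; M=np.eye(4);M[:3,:3]=r.as_matrix();M[:3,3]=p
    return c,M@np.array(c['tool_from_camera'])
def KD(c): return np.array([[c['fx'],0,c['cx']],[0,c['fy'],c['cy']],[0,0,1]]),np.array(c['dist_coeffs'])
def px2w(n,uv,z,pr=None):
    c,T=pose(n,pr);K,D=KD(c)
    q=cv2.undistortPoints(np.array(uv,float).reshape(-1,1,2),K,D).reshape(-1,2)
    d=np.c_[q,np.ones(len(q))]@T[:3,:3].T; o=T[:3,3]
    return o+d*((np.broadcast_to(z,len(q))-o[2])/d[:,2])[:,None]
def w2px(n,P,pr=None):
    c,T=pose(n,pr);K,D=KD(c);Ti=np.linalg.inv(T)
    return cv2.projectPoints(np.array(P,float).reshape(-1,1,3),cv2.Rodrigues(Ti[:3,:3])[0],Ti[:3,3],K,D)[0].reshape(-1,2)
def crop(img,x,y,w,h,k,fn): cv2.imwrite(fn,cv2.resize(img[y:y+h,x:x+w],None,fx=k,fy=k,interpolation=cv2.INTER_CUBIC))
E
python3 - <<'E'
from h import *
crop(cv2.imread('pics/top0.png'),260,134,180,150,4,'pics/c1.png')
E
```

```text
(no output)
```

View pics/c1.png

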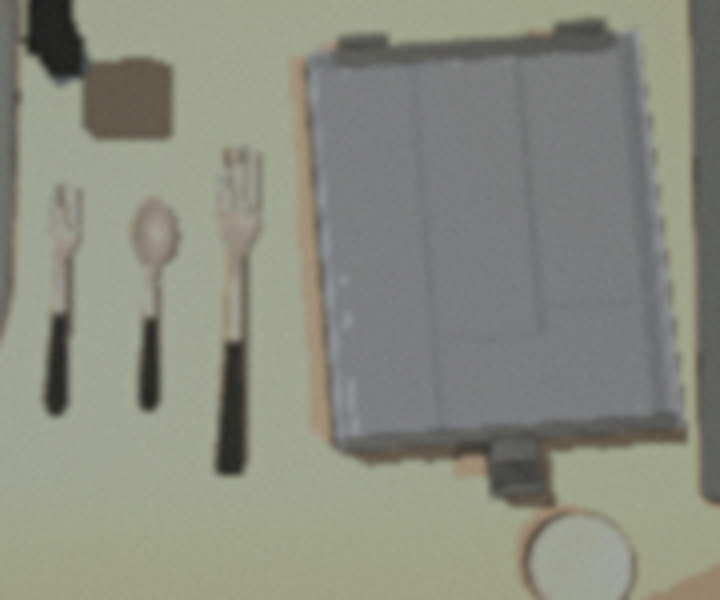

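```bash
python3 - <<'E'
from h import *
f=lambda *a:[(x/4+260,y/4+134) for x,y in a]
for n,a,b,L in [('dinner',(241,148),(230,474),203),('spoon',(155,197),(148,410),130),('cake',(68,184),(55,414),145)]:
    P=px2w('top',f(a,b),5); d=P[0]-P[1]; print(n,P.round(1).tolist(),'mid',P.mean(0).round(1),'len',np.linalg.norm(d).round(1),L,'yaw',np.arctan2(d[1],d[0]).round(3))
P=px2w('top',f((308,55),(632,33),(685,430),(335,443)),45); print(P.round(1)); print([np.linalg.norm(P[i]-P[i-1]).round(1) for i in range(4)])
m=(P[2]+P[3]-P[0]-P[1])/2; print('yaw',np.arctan2(-m[1],-m[0]), 'centre',P.mean(0))
print('divs',px2w('top',f((413,68),(437,425),(519,60),(544,330),(440,340),(634,302)),26).round(1).tolist())
print('tab',px2w('top',f((515,470),(515,440),(517,497),(490,470),(545,468)),45).round(1).tolist())
print('tin',px2w('top',f((580,563)),25).round(1),'timer',px2w('top',[(213,271)],25).round(1))
E
```

```text
dinner [[621.1, -73.3, 5.0], [422.4, -68.2, 5.0]] mid [521.8 -70.7   5. ] len 198.8 203 yaw -0.026
spoon [[590.3, -20.9, 5.0], [460.4, -18.4, 5.0]] mid [525.4 -19.6   5. ] len 130.0 130 yaw -0.019
cake [[598.0, 32.5, 5.0], [457.5, 37.7, 5.0]] mid [527.8  35.1   5. ] len 140.6 145 yaw -0.037
[[ 669.9 -112.6   45. ]
 [ 685.  -305.3   45. ]
 [ 450.  -332.1   45. ]
 [ 441.2 -129.    45. ]]
[np.float64(229.2), np.float64(193.3), np.float64(236.5), np.float64(203.3)]
yaw 0.09288049694604159 centre [ 561.53848633 -219.77179595   45.        ]
divs [[667.1, -176.8, 26.0], [452.3, -190.3, 26.0], [672.6, -241.0, 26.0], [509.0, -254.2, 26.0], [502.6, -192.3, 26.0], [526.1, -308.2, 26.0]]
tab [[426.4, -233.1, 45.0], [443.7, -233.2, 45.0], [410.9, -234.1, 45.0], [426.3, -218.6, 45.0], [427.7, -250.5, 45.0]]
tin [[ 372.1 -274.2   25. ]] timer [[377.3 177.   25. ]]
```

```bash
python3 -m crank '[{"xyz":[0,0,0],"delta_rot":[0,0,0.128],"gripper":1},{"xyz":[0,0,0],"delta_rot":[0,0,0.128],"gripper":1},{"xyz":[0,0,0],"delta_rot":[0,0,0.128],"gripper":1}]'; python3 -m crank '[{"xyz":[1.71,-3.8,0],"delta_rot":[0,0,0],"gripper":1},{"xyz":[1.71,-3.8,0],"delta_rot":[0,0,0],"gripper":1},{"xyz":[1.71,-3.8,0],"delta_rot":[0,0,0],"gripper":1},{"xyz":[1.71,-3.8,0],"delta_rot":[0,0,0],"gripper":1},{"xyz":[1.71,-3.8,0],"delta_rot":[0,0,0],"gripper":1},{"xyz":[1.71,-3.8,0],"delta_rot":[0,0,0],"gripper":1},{"xyz":[1.71,-3.8,0],"delta_rot":[0,0,0],"gripper":1},{"xyz":[1.71,-3.8,0],"delta_rot":[0,0,0],"gripper":1},{"xyz":[1.71,-3.8,0],"delta_rot":[0,0,0],"gripper":1},{"xyz":[1.71,-3.8,0],"delta_rot":[0,0,0],"gripper":1}]'
python3 -m crank '[{"xyz":[0,0,0],"delta_rot":[0,0,0],"gripper":1}]'
python3 - <<'E'
from h import *
p,r,s=tool(); print(p,r.as_matrix().round(3),s['qpos']); np.savez('w1.npz',p=p,r=r.as_quat())
im=get_image('wrist'); cv2.imwrite('pics/w1.png',im); crop(im,0,0,640,400,1.25,'pics/w1b.png')
E
```

```text
t: 0.4
eef_pos: [296.3, -606.1, 252.7]
ee_rot: [-0.001, 0.999, 0.033, -0.0]
ft_force: [-0.5, 0.6, -0.2]
finger_gap: 85.3
grip_force: 0.0
t: 1.4
eef_pos: [440.3, -213.5, 253.2]
ee_rot: [-0.0, 0.999, 0.035, -0.0]
ft_force: [0.7, 0.9, -0.0]
finger_gap: 85.6
grip_force: 0.0
t: 1.5
eef_pos: [442.2, -209.0, 253.3]
ee_rot: [-0.001, 0.999, 0.041, 0.0]
ft_force: [0.4, -0.6, 0.5]
finger_gap: 85.4
grip_force: 0.0
[ 442.22381438 -208.98055029  253.27351965] [[ 0.997  0.081  0.001]
 [ 0.081 -0.997  0.003]
 [ 0.001 -0.002 -1.   ]] [ 0.51252974  0.17378082 -0.17627024  1.95449736  0.03255821  1.01633225
 -1.16779022]
```

View pics/w1b.png

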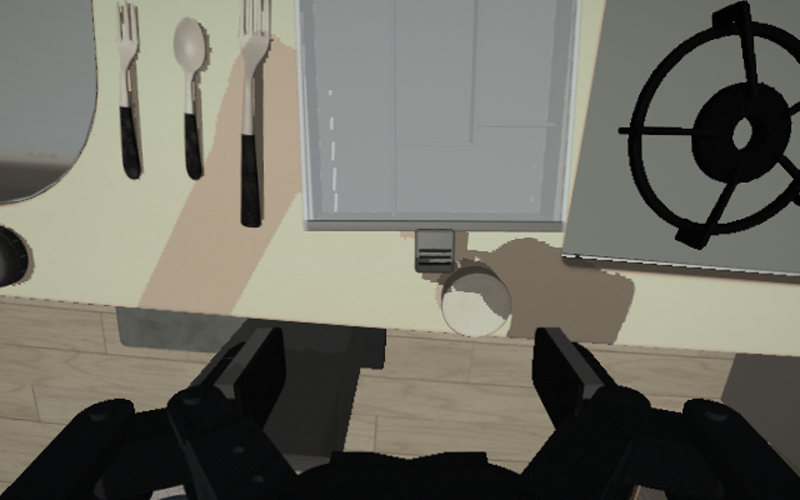

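The wrist view shows the tab (435,251), dinner handle end (251,227), spoon end (193,180) and tip (190,16), cake end (132,179), dividers at columns 395 and 472, and the tin at (476,300).

```bash
python3 - <<'E'
from h import *
d=np.load('w1.npz');pr=(d['p'],R.from_quat(d['r']))
f=lambda *a:[(x/1.25,y/1.25) for x,y in a]
g=lambda z,*a:px2w('wrist',f(*a),z,pr).round(1).tolist()
print('dinner end/midhandle/neck',g(5,(251,227),(250,180),(249,135),(255,40)))
print('spoon',g(5,(193,180),(191,115),(190,16)))
print('cake',g(5,(132,179),(126,108),(124,20)))
print('div',g(26,(394,20),(396,140),(474,20),(472,140),(432,144),(512,125)))
print('lid front edge corners',g(45,(306,221),(562,222)))
print('tab top',g(49,(416,230),(454,230),(454,262),(416,262)), 'wid', )
print('tin',g(25,(476,300)))
E
```

```text
dinner end/midhandle/neck [[423.4, -69.0, 5.0], [465.3, -68.9, 5.0], [503.4, -68.6, 5.0], [578.3, -74.2, 5.0]]
spoon [[461.6, -18.2, 5.0], [516.3, -19.2, 5.0], [593.1, -21.3, 5.0]]
cake [[458.5, 37.1, 5.0], [518.5, 37.3, 5.0], [587.5, 33.9, 5.0]]
div [[596.0, -186.1, 26.0], [509.0, -194.0, 26.0], [601.0, -245.7, 26.0], [514.0, -254.5, 26.0], [508.2, -222.9, 26.0], [528.2, -284.7, 26.0]]
lid front edge corners [[441.5, -127.9, 45.0], [457.4, -331.0, 45.0]]
tab top [[442.1, -215.5, 49.0], [444.6, -245.3, 49.0], [418.5, -248.2, 49.0], [416.0, -217.7, 49.0]] wid
tin [[378.1, -274.9, 25.0]]
```

```bash
python3 -m crank '[{"xyz":[-0.48,0.53,4.5],"delta_rot":[0,0,0],"gripper":1},{"xyz":[-0.48,0.53,4.5],"delta_rot":[0,0,0],"gripper":1},{"xyz":[-0.47,0.52,4.5],"delta_rot":[0,0,0],"gripper":1},{"xyz":[-0.47,0.52,3.5],"delta_rot":[0,0,0],"gripper":1},{"xyz":[0,0,2],"delta_rot":[0,0,0],"gripper":0.7},{"xyz":[0,0,1.3],"delta_rot":[0,0,0],"gripper":0.6},{"xyz":[0,0,0],"delta_rot":[0,0,0],"gripper":0.6}]'
python3 - <<'E'
from h import *
p,r,s=tool(); print(p,s['finger_gap'],r.as_matrix().round(3)); 
im=get_image('scene'); crop(im,260,120,220,150,3.5,'pics/s1.png')
E
```

```text
t: 2.25
eef_pos: [421.6, -237.9, 48.9]
ee_rot: [-0.001, 0.999, 0.035, -0.002]
ft_force: [0.2, -0.2, 0.7]
finger_gap: 51.4
grip_force: 0.0
[ 421.56371787 -237.93995283   48.87524332] 51.40002275346048 [[ 0.998  0.07  -0.003]
 [ 0.07  -0.998  0.001]
 [-0.003 -0.001 -1.   ]]
```

View pics/s1.png

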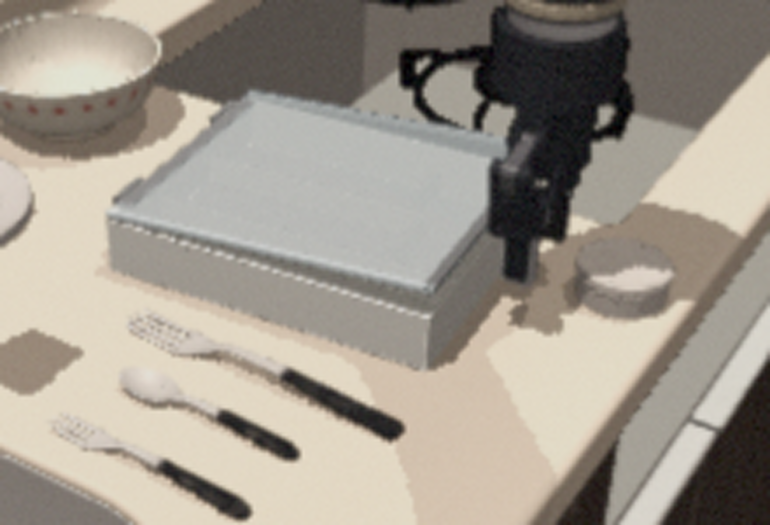

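The lid is slightly ajar (dark wedge at about (430,285) in the crop), so the tab sits about 10–15 mm higher. I'll raise, centre and close.

```bash
python3 -m crank '[{"xyz":[0.6,-0.6,-0.9],"delta_rot":[0,0,0],"gripper":0.6},{"xyz":[0,0,0],"delta_rot":[0,0,0],"gripper":0.45},{"xyz":[0,0,0],"delta_rot":[0,0,0],"gripper":0.2},{"xyz":[0,0,0],"delta_rot":[0,0,0],"gripper":0.2},{"xyz":[0,0,0],"delta_rot":[0,0,0],"gripper":0.2},{"xyz":[0,0,0],"delta_rot":[0,0,0],"gripper":0.2}]'
python3 - <<'E'
from h import *
p,r,s=tool(); print(p,s['finger_gap'],s['grip_force'],s['ft_force'],s['qpos'])
# arc: hinge (box): x=118,z=43
a=.08; c=np.array([562,-219]); h=c+118*np.array([np.cos(a),np.sin(a)]); u=np.array([np.cos(a),np.sin(a)])
rel=np.array([(p[:2]-h)@u, p[2]-3-43]); rad=np.hypot(*rel); th0=np.arctan2(rel[1],-rel[0]); print(h,rel,rad,th0)
prev=rel
for th in np.arange(th0,1.07,.1)[1:]:
    q=rad*np.array([-np.cos(th),np.sin(th)]); print(th.round(2),(q-prev).round(1)); prev=q
E
```

```text
t: 2.9
eef_pos: [430.2, -228.9, 60.4]
ee_rot: [-0.001, 0.999, 0.036, 0.002]
ft_force: [2.6, 6.6, 1.7]
finger_gap: 28.9
grip_force: 60.0
[ 430.23648943 -228.90125306   60.42346113] 28.899736735109233 60.02161145210266 [2.62912578 6.55751672 1.71506388] [ 0.51262094  0.44398869 -0.13385609  2.13309206  0.10192385  0.56756915
 -1.19222121]
[ 679.62260134 -209.57006611] [-250.13334777   14.42346113] 250.54885331405515 0.057599304199256816
0.16 [ 2.7 24.9]
0.26 [ 5.2 24.5]
0.36 [ 7.6 23.9]
0.46 [ 9.9 23. ]
0.56 [12.2 21.9]
0.66 [14.3 20.6]
0.76 [16.3 19. ]
0.86 [18.1 17.3]
0.96 [19.7 15.4]
1.06 [21.2 13.4]
```

```bash
python3 -m crank '[{"xyz":[0.27,0,-2.49],"delta_rot":[0,0,0],"gripper":0.2},{"xyz":[0.52,0,-2.45],"delta_rot":[0,0,0],"gripper":0.2},{"xyz":[0.76,0,-2.39],"delta_rot":[0,0,0],"gripper":0.2},{"xyz":[0.99,0,-2.3],"delta_rot":[0,0,0],"gripper":0.2},{"xyz":[1.22,0,-2.19],"delta_rot":[0,0,0],"gripper":0.2}]'
python3 -m crank '[{"xyz":[1.43,0,-2.06],"delta_rot":[0,0,0],"gripper":0.2},{"xyz":[1.63,0,-1.9],"delta_rot":[0,0,0],"gripper":0.2},{"xyz":[1.81,0,-1.73],"delta_rot":[0,0,0],"gripper":0.2},{"xyz":[1.97,0,-1.54],"delta_rot":[0,0,0],"gripper":0.2},{"xyz":[1.4,0,-0.9],"delta_rot":[0,0,0],"gripper":0.2},{"xyz":[0,0,0],"delta_rot":[0,0,0],"gripper":0.2}]'
python3 - <<'E'
from h import *
p,r,s=tool(); print(p,s['finger_gap'],s['grip_force'],s['ft_force'],r.as_matrix().round(3))
rel=p[0]-679.6,p[2]-46; print(np.hypot(*rel),np.arctan2(rel[1],-rel[0]))
E
```

```text
t: 3.4
eef_pos: [466.2, -226.0, 178.3]
ee_rot: [-0.001, 0.999, 0.037, 0.0]
ft_force: [6.4, 3.0, -9.4]
finger_gap: 29.1
grip_force: 61.1
t: 4.0
eef_pos: [545.2, -220.0, 260.0]
ee_rot: [-0.002, 0.999, 0.036, -0.005]
ft_force: [-9.2, 5.4, 9.5]
finger_gap: 29.0
grip_force: 85.0
[ 545.17252801 -219.95374337  259.97313744] 29.02018244543208 84.95460793375969 [-9.15615413  5.44256214  9.54256215] [[ 0.997  0.073 -0.01 ]
 [ 0.073 -0.997  0.003]
 [-0.01  -0.004 -1.   ]]
252.6959611339285 1.0098672046784467
```

```bash
python3 -m crank '[{"xyz":[1.95,0,-1.2],"delta_rot":[0,0,0],"gripper":0.2},{"xyz":[0,0,0],"delta_rot":[0,0,0],"gripper":0.2},{"xyz":[0,0,0],"delta_rot":[0,0,0],"gripper":0.6},{"xyz":[0,0,0],"delta_rot":[0,0,0],"gripper":0.6},{"xyz":[0,0,-3],"delta_rot":[0,0,0],"gripper":0.6},{"xyz":[0,0,-5],"delta_rot":[0,0,0],"gripper":0.6},{"xyz":[-4,-2,0],"delta_rot":[0,0,0.098],"gripper":0.5},{"xyz":[-4,-2,0],"delta_rot":[0,0.15,0],"gripper":0.5},{"xyz":[0,0,0],"delta_rot":[0,0,0],"gripper":0.5}]'
cat >> h.py <<'E'
def go(target,yaw=None,th=None):
    p,r,s=tool(); M=r.as_matrix()
    print('pos',p.round(1),'yaw',np.arctan2(M[1,0],M[0,0]).round(3),'tilt',M[:,2].round(3),'gap',round(s['finger_gap'],1),'grip',round(s['grip_force'],1),'F',np.round(s['ft_force'],1),'t',s['t'],'q',np.round(s['qpos'],2))
    print('tool delta cm',(M.T@(np.array(target)-p)/10).round(2))
    if yaw is not None:
        G=R.from_euler('z',yaw)*R.from_euler('x',np.pi)*R.from_euler('y',th); print('rotvec',(r.inv()*G).as_rotvec().round(3))
E
python3 -c "
from h import *
go([465,-70,90],-.025,.15)"
```

```text
t: 4.9
eef_pos: [471.4, -178.2, 344.6]
ee_rot: [-0.0, 0.998, -0.014, 0.067]
ft_force: [-1.0, -0.8, -2.2]
finger_gap: 42.5
grip_force: 0.0
pos [ 471.4 -178.2  344.6] yaw -0.028 tilt [ 0.134 -0.001 -0.991] gap 42.5 grip 0.0 F [-1.  -0.8 -2.2] t 4.9 q [ 0.46  0.06 -0.17  1.87 -0.03  1.08 -1.29]
tool delta cm [ -4.35 -10.73  25.13]
rotvec [-0.002  0.016 -0.003]
```

```bash
python3 -m crank '[{"xyz":[-0.72,-1.79,4.1],"delta_rot":[0,0.015,0],"gripper":0.5},{"xyz":[-0.72,-1.79,4.1],"delta_rot":[0,0,0],"gripper":0.5},{"xyz":[-0.72,-1.79,4.1],"delta_rot":[0,0,0],"gripper":0.5},{"xyz":[-0.72,-1.79,4.1],"delta_rot":[0,0,0],"gripper":0.5},{"xyz":[-0.72,-1.79,4.1],"delta_rot":[0,0,0],"gripper":0.5},{"xyz":[-0.72,-1.79,4.1],"delta_rot":[0,0,0],"gripper":0.5},{"xyz":[0,0,0],"delta_rot":[0,0,0],"gripper":0.5}]'
python3 - <<'E'
from h import *
go([465,-70,24.5],-.025,.15)
p,r,s=tool(); np.savez('w2.npz',p=p,r=r.as_quat())
im=get_image('wrist'); im2=get_image('scene'); a=cv2.resize(im,None,fx=1.25,fy=1.25)
b=cv2.resize(im2[50:290,200:540],None,fx=.9,fy=.9); a[:b.shape[0],800-b.shape[1]:]=b
cv2.imwrite('pics/w2.png',a)
E
```

```text
t: 5.6
eef_pos: [483.5, -72.9, 96.8]
ee_rot: [-0.0, 0.997, -0.011, 0.078]
ft_force: [0.0, -0.5, 0.4]
finger_gap: 42.7
grip_force: 0.0
pos [483.5 -72.9  96.8] yaw -0.023 tilt [ 0.155 -0.002 -0.988] gap 42.7 grip 0.0 F [ 0.  -0.5  0.4] t 5.6 q [ 0.24  0.34 -0.21  2.2   0.14  0.46 -1.66]
tool delta cm [-2.95 -0.23  6.86]
rotvec [-0.002 -0.005  0.002]
```

View pics/w2.png

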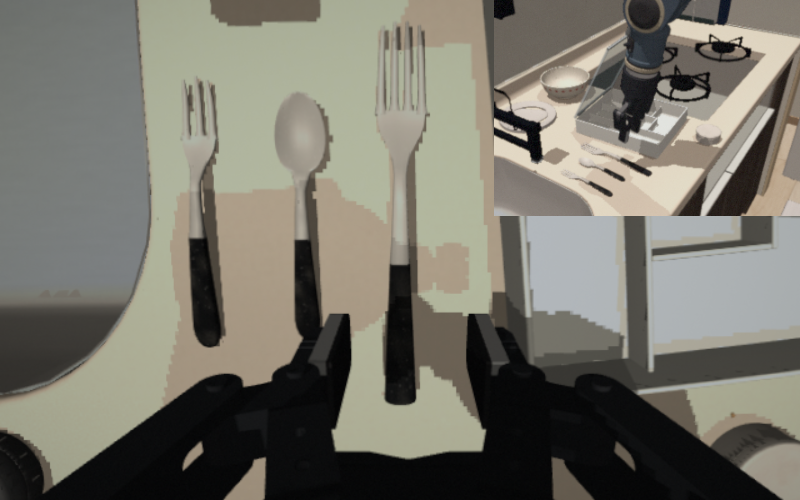

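The lid stands open and the dinner fork lies between the pads: tip (401,24), end (400,404). The spoon runs (301,93)–(309,337) and the cake fork (198,80)–(207,346).

```bash
python3 - <<'E'
from h import *
d=np.load('w2.npz');pr=(d['p'],R.from_quat(d['r']))
for n,a,b,L in [('dinner',(401,24),(400,404),203),('spoon',(301,93),(309,337),130),('cake',(198,80),(207,346),145)]:
    P=px2w('wrist',[(a[0]/1.25,a[1]/1.25),(b[0]/1.25,b[1]/1.25)],[5,4],pr); v=P[0]-P[1]
    print(n,P.round(1).tolist(),np.linalg.norm(v).round(1),L,'yaw',np.arctan2(v[1],v[0]).round(3))
E
```

```text
dinner [[624.7, -73.1, 5.0], [423.6, -67.6, 4.0]] 201.2 203 yaw -0.028
spoon [[592.3, -21.3, 5.0], [463.6, -18.7, 4.0]] 128.7 130 yaw -0.02
cake [[600.8, 31.8, 5.0], [459.3, 38.8, 4.0]] 141.7 145 yaw -0.049
```

```bash
python3 -m crank '[{"xyz":[-1.5,-0.15,2.5],"delta_rot":[0,0,0],"gripper":0.5},{"xyz":[-1.45,-0.15,2.5],"delta_rot":[0,0,0],"gripper":0.5},{"xyz":[0,0,0.8],"delta_rot":[0,0,0],"gripper":0.5},{"xyz":[0,0,0],"delta_rot":[0,0,0],"gripper":0.5},{"xyz":[0,0,0],"delta_rot":[0,0,0],"gripper":0.5}]'
python3 -c "
from h import *
go([465,-69.5,24.5],-.025,.15)"
```

```text
t: 6.2
eef_pos: [469.8, -72.8, 40.9]
ee_rot: [0.001, 0.996, -0.014, 0.085]
ft_force: [0.1, 0.4, 0.1]
finger_gap: 42.6
grip_force: 0.0
pos [469.8 -72.8  40.9] yaw -0.028 tilt [ 0.169 -0.005 -0.986] gap 42.6 grip 0.0 F [0.1 0.4 0.1] t 6.2 q [ 0.19  0.43 -0.15  2.27  0.2   0.28 -1.73]
tool delta cm [-0.75 -0.32  1.53]
rotvec [ 0.001 -0.02  -0.003]
```

```bash
python3 -m crank '[{"xyz":[-0.2,-0.3,1.5],"delta_rot":[0,-0.03,0],"gripper":0.5},{"xyz":[0,0,0],"delta_rot":[0,0,0],"gripper":0.5},{"xyz":[0,0,0],"delta_rot":[0,0,0],"gripper":0.5}]'
python3 -c "
from h import *
go([468,-69.5,24.5],-.025,.15)"
```

```text
t: 6.5
eef_pos: [469.1, -69.3, 24.9]
ee_rot: [0.001, 0.998, -0.014, 0.069]
ft_force: [-0.0, -0.2, -0.2]
finger_gap: 42.7
grip_force: 0.0
pos [469.1 -69.3  24.9] yaw -0.027 tilt [ 0.137 -0.004 -0.991] gap 42.7 grip 0.0 F [-0.  -0.2 -0.2] t 6.5 q [ 0.17  0.47 -0.14  2.26  0.21  0.29 -1.74]
tool delta cm [-0.11  0.02  0.03]
rotvec [ 0.     0.012 -0.002]
```

```bash
python3 -m crank '[{"xyz":[0,0,-0.1],"delta_rot":[0,0,0],"gripper":0.3},{"xyz":[0,0,0],"delta_rot":[0,0,0],"gripper":0.1},{"xyz":[0,0,0],"delta_rot":[0,0,0],"gripper":0.1},{"xyz":[0,0,0],"delta_rot":[0,0,0],"gripper":0.1},{"xyz":[0,0,0],"delta_rot":[0,0,0],"gripper":0.1}]'
python3 -m crank '[{"xyz":[0,0,-3],"delta_rot":[0,0,0],"gripper":0.1},{"xyz":[0,0,-5],"delta_rot":[0,0,0],"gripper":0.1},{"xyz":[0,0,-3],"delta_rot":[0,0,0],"gripper":0.1},{"xyz":[0,0,0],"delta_rot":[0,0,0],"gripper":0.1},{"xyz":[0,0,0],"delta_rot":[0,0,0],"gripper":0.1}]'
python3 - <<'E'
from h import *
a=.08;c=np.array([562,-219]);u=np.array([np.cos(a),np.sin(a)]);v=np.array([-np.sin(a),np.cos(a)])
# grasp offset from handle end ~48 (TCP 45); final tip at 115 -> end -88; place 12 short: end at -100 
w=c+(-100+46)*u+65*v; print(w)
go([w[0],w[1],110],.08,.15)
crop(get_image('wrist'),0,0,640,400,1.25,'pics/w3.png')
E
```

```text
t: 7.0
eef_pos: [468.2, -69.3, 26.0]
ee_rot: [0.001, 0.998, -0.013, 0.068]
ft_force: [-2.1, -0.3, 8.1]
finger_gap: 15.8
grip_force: 57.8
t: 7.5
eef_pos: [452.9, -69.0, 134.5]
ee_rot: [0.001, 0.998, -0.014, 0.068]
ft_force: [0.0, -0.0, -0.6]
finger_gap: 15.6
grip_force: 57.4
[ 502.97825275 -158.52328256]
pos [452.9 -69.  134.5] yaw -0.028 tilt [ 0.136 -0.004 -0.991] gap 15.6 grip 57.4 F [ 0.  -0.  -0.6] t 7.5 q [ 0.28  0.24 -0.24  2.22  0.1   0.55 -1.64]
tool delta cm [4.87 8.81 3.15]
rotvec [ 0.016  0.013 -0.106]
```

View pics/w3.png

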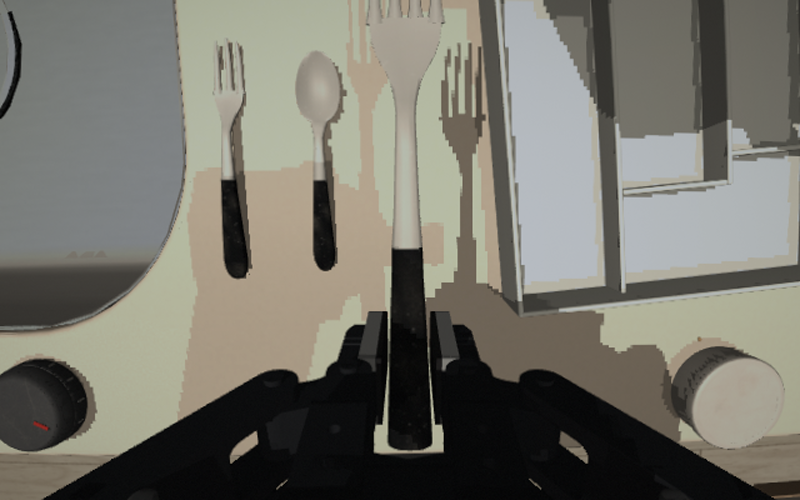

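The fork is lifted and held. In this view divider 1 runs (614,100)–(622,288), the middle cross wall is at (677,187), and the box's front-left corner is near (521,312).

```bash
python3 - <<'E'
from h import *
p,r,s=tool();pr=(p,r)
# project the box hypotheses, compare to picture (x1.25)
for c,a in [((562,-219),.08),((564,-219),.09)]:
    u=np.array([np.cos(a),np.sin(a)]);v=np.array([-np.sin(a),np.cos(a)])
    W=lambda x,y,z:[*(np.array(c)+x*u+y*v),z]
    print(c,a,(w2px('wrist',[W(-118,99,42),W(-115,32.5,26),W(-20,32.5,26),W(-56.5,0,26),W(-56.5,-32.5,26)],pr)*1.25).round(0).tolist())
print(px2w('wrist',np.array([(622,288),(614,100),(677,187),(732,182)])/1.25,26,pr).round(1).tolist(), px2w('wrist',np.array([(521,312),(520,300)])/1.25,42,pr).round(1).tolist())
E
```

```text
(562, -219) 0.08 [[519.0, 322.0], [625.0, 296.0], [619.0, 129.0], [677.0, 190.0], [732.0, 184.0]]
(564, -219) 0.09 [[522.0, 320.0], [627.0, 293.0], [619.0, 126.0], [679.0, 186.0], [733.0, 180.0]]
[[449.8, -193.9, 26.0], [555.0, -185.1, 26.0], [507.2, -223.2, 26.0], [509.5, -255.7, 26.0]] [[442.0, -130.6, 42.0], [448.7, -129.9, 42.0]]
```

```bash
python3 -m crank '[{"xyz":[0,1.5,0],"delta_rot":[0.016,0,-0.108],"gripper":0.1},{"xyz":[0.5,1.5,0],"delta_rot":[0,0,0],"gripper":0.1},{"xyz":[0,0,0],"delta_rot":[0,0,0],"gripper":0.1},{"xyz":[0,0,0],"delta_rot":[0,0,0],"gripper":0.1}]'
python3 -c "
from h import *
go([463,-162,85],.082,.137)"
```

```text
t: 7.95
eef_pos: [457.9, -97.9, 133.2]
ee_rot: [-0.004, 0.997, 0.041, 0.066]
ft_force: [0.1, 1.5, -0.1]
finger_gap: 15.5
grip_force: 57.4
pos [457.9 -97.9 133.2] yaw 0.081 tilt [ 0.131  0.013 -0.991] gap 15.5 grip 57.4 F [ 0.1  1.5 -0.1] t 7.95 q [ 0.37  0.26 -0.27  2.2   0.07  0.57 -1.43]
tool delta cm [-0.64  6.44  4.76]
rotvec [-0.002  0.005 -0.001]
```

```bash
python3 -m crank '[{"xyz":[-0.2,2.2,0.5],"delta_rot":[0,0,0],"gripper":0.1},{"xyz":[-0.2,2.2,1.0],"delta_rot":[0,0,0],"gripper":0.1},{"xyz":[-0.2,2.0,1.3],"delta_rot":[0,0,0],"gripper":0.1},{"xyz":[0,0,1.8],"delta_rot":[0,0,0],"gripper":0.1},{"xyz":[0,0,0],"delta_rot":[0,0,0],"gripper":0.1},{"xyz":[0,0,0],"delta_rot":[0,0,0],"gripper":0.1}]'
python3 -c "
from h import *
go([501,-159,62],.082,.137)"
```

```text
t: 8.55
eef_pos: [463.8, -160.6, 87.6]
ee_rot: [-0.004, 0.997, 0.042, 0.067]
ft_force: [-0.2, 0.9, -0.4]
finger_gap: 15.9
grip_force: 57.4
pos [ 463.8 -160.6   87.6] yaw 0.083 tilt [ 0.132  0.014 -0.991] gap 15.9 grip 57.4 F [-0.2  0.9 -0.4] t 8.55 q [ 0.47  0.37 -0.24  2.18  0.08  0.48 -1.3 ]
tool delta cm [3.35 0.16 3.03]
rotvec [-0.003  0.004  0.001]
```

```bash
python3 -m crank '[{"xyz":[1.1,0.1,1.0],"delta_rot":[0,0,0],"gripper":0.1},{"xyz":[1.1,0.05,1.0],"delta_rot":[0,0,0],"gripper":0.1},{"xyz":[1.15,0,1.0],"delta_rot":[0,0,0],"gripper":0.1},{"xyz":[-0.25,0,1.9],"delta_rot":[0,0,0],"gripper":0.1},{"xyz":[0,0,0],"delta_rot":[0,0,0],"gripper":0.1},{"xyz":[0,0,0],"delta_rot":[0,0,0],"gripper":0.1}]'
python3 - <<'E'
from h import *
go([503,-158.5,31],.082,.137)
a=cv2.resize(get_image('scene')[80:270,240:500],None,fx=2,fy=2); b=cv2.resize(get_image('wrist'),None,fx=.8,fy=.8)
o=np.zeros((600,800,3),np.uint8);o[:380,:520]=a; cv2.imwrite('pics/s2.png',a)
E
```

```text
t: 9.15
eef_pos: [501.7, -159.9, 43.2]
ee_rot: [-0.004, 0.997, 0.041, 0.067]
ft_force: [-1.0, 0.6, -0.2]
finger_gap: 15.6
grip_force: 57.4
pos [ 501.7 -159.9   43.2] yaw 0.082 tilt [ 0.133  0.013 -0.991] gap 15.6 grip 57.4 F [-1.   0.6 -0.2] t 9.15 q [ 0.41  0.49 -0.2   2.13  0.12  0.41 -1.35]
tool delta cm [-0.03 -0.12  1.23]
rotvec [-0.002  0.003  0.   ]
```

```bash
python3 -m crank '[{"xyz":[-0.1,-0.1,1.1],"delta_rot":[0,0,0],"gripper":0.1},{"xyz":[0,0,0],"delta_rot":[0,0,0],"gripper":0.1},{"xyz":[0.6,0,0.08],"delta_rot":[0,0,0],"gripper":0.1},{"xyz":[0,0,0],"delta_rot":[0,0,0],"gripper":0.1}]'; python3 -m crank '[{"xyz":[0.3,0,0.04],"delta_rot":[0,0,0],"gripper":0.1},{"xyz":[0,0,0],"delta_rot":[0,0,0],"gripper":0.1},{"xyz":[0,0,0],"delta_rot":[0,0,0],"gripper":0.1}]'
python3 -c "
from h import *
go([513,-158,31],.082,.137)"
```

```text
t: 9.65
eef_pos: [509.3, -158.7, 33.0]
ee_rot: [-0.003, 0.997, 0.041, 0.068]
ft_force: [-0.4, -0.5, -0.4]
finger_gap: 15.5
grip_force: 57.4
t: 9.95
eef_pos: [511.1, -158.5, 32.8]
ee_rot: [-0.003, 0.997, 0.041, 0.067]
ft_force: [-0.1, 0.1, -1.3]
finger_gap: 15.4
grip_force: 57.4
pos [ 511.1 -158.5   32.8] yaw 0.082 tilt [ 0.134  0.012 -0.991] gap 15.4 grip 57.4 F [-0.1  0.1 -1.3] t 9.95 q [ 0.39  0.52 -0.19  2.11  0.13  0.39 -1.36]
tool delta cm [ 0.17 -0.04  0.2 ]
rotvec [-0.001  0.002 -0.   ]
```

```bash
python3 -m crank '[{"xyz":[0.3,0,0.2],"delta_rot":[0,0,0],"gripper":0.1},{"xyz":[0,0,0],"delta_rot":[0,0,0],"gripper":0.1},{"xyz":[0,0,0],"delta_rot":[0,0,0],"gripper":0.1}]'; python3 -m crank '[{"xyz":[0.2,0,0.04],"delta_rot":[0,0,0],"gripper":0.1},{"xyz":[0,0,0],"delta_rot":[0,0,0],"gripper":0.1},{"xyz":[0,0,0],"delta_rot":[0,0,0],"gripper":0.1}]'; python3 -m crank '[{"xyz":[0.2,0,0.03],"delta_rot":[0,0,0],"gripper":0.1},{"xyz":[0,0,0],"delta_rot":[0,0,0],"gripper":0.1},{"xyz":[0,0,0],"delta_rot":[0,0,0],"gripper":0.1}]'
```

```text
t: 10.25
eef_pos: [514.2, -158.2, 31.0]
ee_rot: [-0.003, 0.997, 0.041, 0.067]
ft_force: [-0.1, -0.4, -0.2]
finger_gap: 15.7
grip_force: 57.4
t: 10.55
eef_pos: [516.3, -158.1, 31.0]
ee_rot: [-0.003, 0.997, 0.041, 0.067]
ft_force: [-1.0, 0.2, -0.9]
finger_gap: 15.5
grip_force: 57.4
t: 10.85
eef_pos: [518.0, -157.9, 30.8]
ee_rot: [-0.003, 0.997, 0.041, 0.067]
ft_force: [-0.8, 0.1, -0.3]
finger_gap: 15.7
grip_force: 57.4
```

```bash
for i in 1; do python3 -m crank '[{"xyz":[0.25,0,0.04],"delta_rot":[0,0,0],"gripper":0.1},{"xyz":[0,0,0],"delta_rot":[0,0,0],"gripper":0.1},{"xyz":[0,0,0],"delta_rot":[0,0,0],"gripper":0.1}]'; done | grep -E "pos|force"; python3 - <<'E'
from h import *
p,r,s=tool();print(s['ft_force'])
cv2.imwrite('pics/w4r.png',get_image('wrist')); np.savez('w4.npz',p=p,r=r.as_quat())
crop(get_image('scene'),260,60,240,180,3,'pics/s3.png')
E
```

```text
eef_pos: [518.9, -157.7, 30.1]
ft_force: [-5.1, -0.3, 0.1]
grip_force: 57.6
[-5.1189265  -0.29618482  0.12805328]
```

View pics/s3.png

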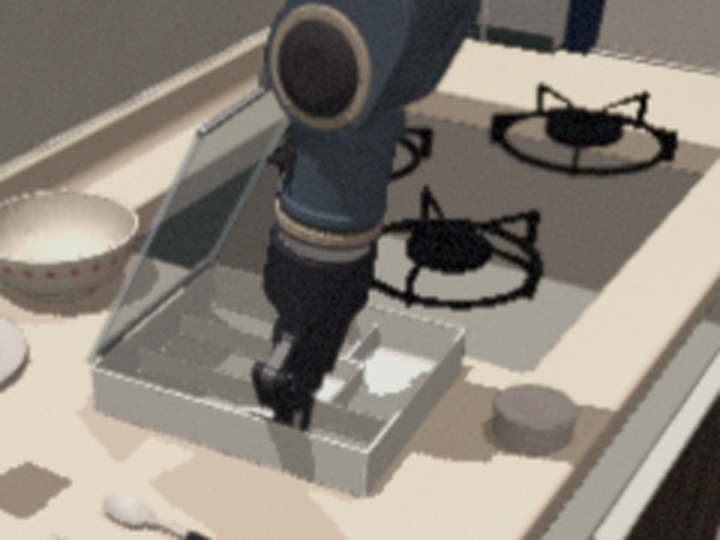

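```bash
python3 -m crank '[{"xyz":[0,0,0],"delta_rot":[0,0,0],"gripper":0.28},{"xyz":[0,0,0],"delta_rot":[0,0,0],"gripper":0.28},{"xyz":[0,0,0],"delta_rot":[0,0,0],"gripper":0.28},{"xyz":[0,0,-2],"delta_rot":[0,0,0],"gripper":0.28},{"xyz":[0,0,-3],"delta_rot":[0,0,0],"gripper":0.28},{"xyz":[0,0,-3],"delta_rot":[0,0,0],"gripper":0.4},{"xyz":[-1,-3,-2],"delta_rot":[0,-0.03,0.125],"gripper":0.4},{"xyz":[-1,-4,0],"delta_rot":[0,0,0],"gripper":0.4},{"xyz":[0,-4,0],"delta_rot":[0,0,0],"gripper":0.4},{"xyz":[0,-4,0],"delta_rot":[0,0,0],"gripper":0.4}]'
python3 -m crank '[{"xyz":[0,0,0],"delta_rot":[0,0,0],"gripper":0.4},{"xyz":[0,0,0],"delta_rot":[0,0,0],"gripper":0.4}]'
python3 -c "
from h import *
go([469,38.3,70],-.047,.1)
cv2.imwrite('pics/w5.png',get_image('wrist'))"
```

```text
t: 12.25
eef_pos: [490.8, -8.1, 130.5]
ee_rot: [-0.007, 0.998, -0.022, 0.054]
ft_force: [1.2, -0.2, 0.0]
finger_gap: 33.9
grip_force: 0.0
t: 12.45
eef_pos: [490.8, -8.3, 130.1]
ee_rot: [-0.007, 0.998, -0.02, 0.053]
ft_force: [-0.9, -0.8, -0.1]
finger_gap: 34.2
grip_force: 0.0
pos [490.8  -8.3 130.1] yaw -0.041 tilt [ 0.106  0.012 -0.994] gap 34.2 grip 0.0 F [-0.9 -0.8 -0.1] t 12.45 q [ 0.12  0.3  -0.22  2.14  0.11  0.6  -1.78]
tool delta cm [-2.99 -4.47  5.8 ]
rotvec [-0.017 -0.006  0.006]
```

```bash
python3 -m crank '[{"xyz":[-1,-1.5,1.9],"delta_rot":[-0.016,0,0.006],"gripper":0.4},{"xyz":[-1,-1.5,1.9],"delta_rot":[0,0,0],"gripper":0.4},{"xyz":[-1,-1.5,2],"delta_rot":[0,0,0],"gripper":0.4},{"xyz":[0,0,0],"delta_rot":[0,0,0],"gripper":0.4},{"xyz":[0,0,0],"delta_rot":[0,0,0],"gripper":0.4}]'
python3 - <<'E'
from h import *
go([469,38.3,26.5],-.047,.1)
p,r,s=tool(); im=get_image('wrist')
# cake-fork handle blob: dark pixels; report axis from thresholded columns
g=cv2.cvtColor(im,cv2.COLOR_BGR2GRAY)
q=w2px('wrist',[[459.3,38.8,4],[480,37.8,8],[500,36.8,10],[600.8,31.8,5]],(p,r)); print(q.round(0).tolist())
for y in range(200,330,12):
    row=g[y,290:370]; print(y,(np.where(row<60)[0]+290).tolist()[:1],(np.where(row<60)[0]+290).tolist()[-1:])
E
```

```text
t: 13.0
eef_pos: [469.0, 35.6, 69.1]
ee_rot: [0.001, 0.998, -0.026, 0.052]
ft_force: [0.7, -0.8, 0.3]
finger_gap: 34.3
grip_force: 0.0
pos [469.   35.6  69.1] yaw -0.051 tilt [ 0.104 -0.005 -0.995] gap 34.3 grip 0.0 F [ 0.7 -0.8  0.3] t 13.0 q [-0.03  0.38 -0.17  2.23  0.21  0.45 -2.  ]
tool delta cm [-0.45 -0.27  4.24]
rotvec [ 0.    -0.004 -0.004]
[[321.0, 260.0], [320.0, 228.0], [320.0, 194.0], [319.0, 4.0]]
200 [311] [329]
212 [310] [330]
224 [310] [331]
236 [309] [332]
248 [309] [332]
260 [316] [369]
272 [364] [369]
284 [363] [369]
296 [365] [369]
308 [367] [369]
320 [369] [369]
```

```bash
python3 -m crank '[{"xyz":[-0.2,-0.25,2],"delta_rot":[0,0,0],"gripper":0.4},{"xyz":[-0.22,0,2.2],"delta_rot":[0,0,0],"gripper":0.4},{"xyz":[0,0,0],"delta_rot":[0,0,0],"gripper":0.4},{"xyz":[0,0,0],"delta_rot":[0,0,0],"gripper":0.08},{"xyz":[0,0,0],"delta_rot":[0,0,0],"gripper":0.08},{"xyz":[0,0,0],"delta_rot":[0,0,0],"gripper":0.08},{"xyz":[0,0,0],"delta_rot":[0,0,0],"gripper":0.08}]'
python3 -m crank '[{"xyz":[0,0,-3],"delta_rot":[0,0,0],"gripper":0.08},{"xyz":[0.2,2,-4],"delta_rot":[0,0,0],"gripper":0.08},{"xyz":[0,4,-4],"delta_rot":[0,0,-0.128],"gripper":0.08},{"xyz":[0,4,0],"delta_rot":[0,0,0],"gripper":0.08},{"xyz":[0,0,0],"delta_rot":[0,0,0],"gripper":0.08},{"xyz":[0,0,0],"delta_rot":[0,0,0],"gripper":0.08}]'
python3 - <<'E'
from h import *
a=.082;c=np.array([562.5,-219]);u=np.array([np.cos(a),np.sin(a)]);v=np.array([-np.sin(a),np.cos(a)])
w=c+(-30-50+9)*u; print(w)
go([*w,100],a,.1)
g=cv2.cvtColor(get_image('wrist'),cv2.COLOR_BGR2GRAY)
for y in range(20,330,24): 
    i=np.where(g[y,290:352]<60)[0]+290; print(y,i[:1],i[-1:],end='; ')
E
```

```text
t: 13.75
eef_pos: [470.3, 39.7, 28.7]
ee_rot: [0.0, 0.998, -0.025, 0.054]
ft_force: [-2.4, 1.4, 4.4]
finger_gap: 7.0
grip_force: 2.5
t: 14.35
eef_pos: [460.8, -53.7, 130.4]
ee_rot: [0.004, 0.998, 0.032, 0.053]
ft_force: [-1.1, 0.2, -0.1]
finger_gap: 6.9
grip_force: 0.0
[ 491.73856828 -224.81547767]
pos [460.8 -53.7 130.4] yaw 0.064 tilt [ 0.106 -0.005 -0.994] gap 6.9 grip 0.0 F [-1.1  0.2 -0.1] t 14.35 q [ 0.24  0.26 -0.25  2.2   0.13  0.59 -1.61]
tool delta cm [ 1.66 17.23  3.43]
rotvec [ 0.014 -0.006 -0.018]
20 [] []; 44 [] []; 68 [] []; 92 [] []; 116 [] []; 140 [] []; 164 [] []; 188 [] []; 212 [] []; 236 [] []; 260 [293] [351]; 284 [290] [351]; 308 [290] [351];
```

```bash
python3 -m crank '[{"xyz":[0,-4,0],"delta_rot":[0.014,0,0.112],"gripper":0.4},{"xyz":[0,-4,2],"delta_rot":[0,0,0],"gripper":0.4},{"xyz":[0.6,-1.2,3.5],"delta_rot":[0,0,0],"gripper":0.4},{"xyz":[0,0,0],"delta_rot":[0,0,0],"gripper":0.4},{"xyz":[0,0,0],"delta_rot":[0,0,0],"gripper":0.4}]'
python3 - <<'E'
from h import *
go([475,38,24],-.047,.1)
p,r,s=tool(); im=get_image('wrist'); cv2.imwrite('pics/w6.png',im)
g=cv2.cvtColor(im,cv2.COLOR_BGR2GRAY); n,l,st,ce=cv2.connectedComponentsWithStats((g<55).astype(np.uint8))
q=w2px('wrist',[[475,38,8]],(p,r))[0].round().astype(int); print(q)
for i in range(1,n):
    if 300<st[i][4]<6000:
        ys,xs=np.where(l==i); pts=np.c_[xs,ys].astype(float); m=pts.mean(0); d=np.linalg.svd(pts-m,full_matrices=False)[2][0]; t=(pts-m)@d
        e=np.array([m+d*t.min(),m+d*t.max()]); print(st[i].tolist(),px2w('wrist',e,6,(p,r)).round(1).tolist())
E
```

```text
t: 14.9
eef_pos: [470.9, 40.7, 74.9]
ee_rot: [-0.006, 0.998, -0.021, 0.05]
ft_force: [-0.2, 0.0, -0.2]
finger_gap: 34.3
grip_force: 0.0
pos [470.9  40.7  74.9] yaw -0.043 tilt [ 0.101  0.01  -0.995] gap 34.3 grip 0.0 F [-0.2  0.  -0.2] t 14.9 q [ 0.01  0.38 -0.22  2.22  0.2   0.47 -1.99]
tool delta cm [-0.1   0.32  5.1 ]
rotvec [-0.015 -0.001  0.004]
[331 237]
[0, 0, 29, 85, 913] [[620.6, 215.1, 6.0], [574.0, 229.1, 6.0]]
[30, 0, 31, 101, 543] [[615.9, 183.8, 6.0], [561.9, 204.5, 6.0]]
[323, 161, 24, 100, 1870] [[519.5, 35.7, 6.0], [459.7, 36.1, 6.0]]
[412, 162, 23, 90, 1636] [[517.1, -19.6, 6.0], [463.3, -16.8, 6.0]]
[0, 273, 105, 34, 1992] [[445.6, 260.2, 6.0], [435.5, 186.5, 6.0]]
```

```bash
python3 -m crank '[{"xyz":[-0.1,0.45,2.5],"delta_rot":[-0.012,0,-0.02],"gripper":0.4},{"xyz":[-0.15,0,2.2],"delta_rot":[0,0,0],"gripper":0.4},{"xyz":[0,0,0.2],"delta_rot":[0,0,0],"gripper":0.4},{"xyz":[0,0,0],"delta_rot":[0,0,0],"gripper":0.4},{"xyz":[0,0,0],"delta_rot":[0,0,0],"gripper":0.4}]'
python3 -c "
from h import *
go([474,36,24],-.02,.1)"
```

```text
t: 15.45
eef_pos: [475.0, 35.2, 27.7]
ee_rot: [0.0, 0.999, -0.013, 0.053]
ft_force: [-0.4, -0.3, 0.6]
finger_gap: 34.2
grip_force: 0.0
pos [475.   35.2  27.7] yaw -0.026 tilt [ 0.106 -0.002 -0.994] gap 34.2 grip 0.0 F [-0.4 -0.3  0.6] t 15.45 q [-0.04  0.47 -0.16  2.24  0.28  0.35 -2.04]
tool delta cm [-0.14 -0.07  0.36]
rotvec [-0.    -0.006 -0.006]
```

```bash
python3 -m crank '[{"xyz":[-0.1,-0.05,0.35],"delta_rot":[0,0,0],"gripper":0.4},{"xyz":[0,0,0],"delta_rot":[0,0,0],"gripper":0.2},{"xyz":[0,0,0],"delta_rot":[0,0,0],"gripper":0.05},{"xyz":[0,0,0],"delta_rot":[0,0,0],"gripper":0.05},{"xyz":[0,0,0],"delta_rot":[0,0,0],"gripper":0.05},{"xyz":[0,0,0],"delta_rot":[0,0,0],"gripper":0.05}]'
python3 -c "
from h import *
go([474,36,24],-.02,.1)"
```

```text
t: 16.05
eef_pos: [473.7, 36.0, 23.3]
ee_rot: [0.001, 0.999, -0.012, 0.052]
ft_force: [-1.7, -0.1, 4.0]
finger_gap: 12.2
grip_force: 58.4
pos [473.7  36.   23.3] yaw -0.025 tilt [ 0.104 -0.002 -0.995] gap 12.2 grip 58.4 F [-1.7 -0.1  4. ] t 16.05 q [-0.05  0.48 -0.16  2.24  0.28  0.34 -2.04]
tool delta cm [ 0.03  0.   -0.06]
rotvec [ 0.    -0.004 -0.005]
```

```bash
python3 -m crank '[{"xyz":[0,0,-3],"delta_rot":[0,0,0],"gripper":0.05},{"xyz":[0.2,1,-4],"delta_rot":[0,0,0],"gripper":0.05},{"xyz":[0.2,4,-2],"delta_rot":[0.01,0,-0.1],"gripper":0.05},{"xyz":[0.2,4.5,0],"delta_rot":[0,0,0],"gripper":0.05},{"xyz":[0.2,4.5,0],"delta_rot":[0,0,0],"gripper":0.05},{"xyz":[0.2,4.5,0],"delta_rot":[0,0,0],"gripper":0.05},{"xyz":[0.2,4.5,0],"delta_rot":[0,0,0],"gripper":0.05},{"xyz":[0,0,0],"delta_rot":[0,0,0],"gripper":0.05},{"xyz":[0,0,0],"delta_rot":[0,0,0],"gripper":0.05}]'
python3 - <<'E'
from h import *
go([491.7,-224.8,95],.082,.1)
p,r,s=tool()
im=get_image('wrist'); cv2.imwrite('pics/w7.png',im)
crop(im,200,0,320,240,2.5,'pics/w7c.png')
a=.082;c=np.array([562.5,-219]);u=np.array([np.cos(a),np.sin(a)]);v=np.array([-np.sin(a),np.cos(a)])
W=lambda x,y,z:[*(c+x*u+y*v),z]
q=w2px('wrist',[W(-115,32.5,26),W(-50,32.5,26),W(-56.5,0,26),W(-50,-32.5,26),W(-40.5,-65,26),W(115,0,4),W(115,65,9)],(p,r)); print(((q-[200,0])*2.5).round(0).tolist())
E
```

```text
t: 16.95
eef_pos: [487.4, -192.4, 112.4]
ee_rot: [-0.002, 0.998, 0.034, 0.051]
ft_force: [-0.2, 0.6, 0.4]
finger_gap: 12.2
grip_force: 58.5
pos [ 487.4 -192.4  112.4] yaw 0.068 tilt [ 0.102  0.007 -0.995] gap 12.2 grip 58.5 F [-0.2  0.6  0.4] t 16.95 q [ 0.54  0.38 -0.27  2.07  0.11  0.61 -1.3 ]
tool delta cm [0.03 3.27 1.75]
rotvec [ 0.001 -0.003 -0.014]
[[316.0, 738.0], [313.0, 502.0], [439.0, 525.0], [565.0, 498.0], [692.0, 460.0], [431.0, -151.0], [174.0, -158.0]]
```

View pics/w7c.png

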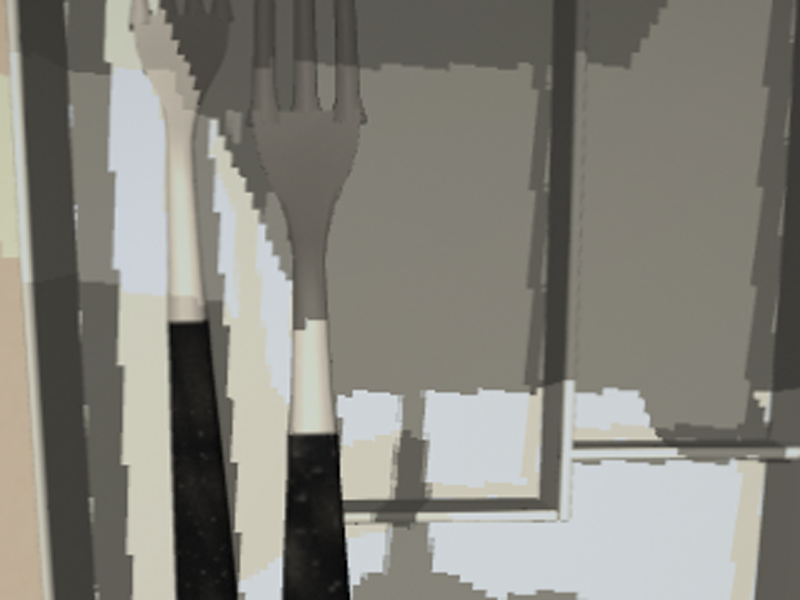

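The cake fork is held straight. Divider 2 shows at column 567 as predicted, and the cross walls lie about 3 mm farther back, so I'll take the box centre as (566,−219).

```bash
python3 -m crank '[{"xyz":[0.4,1.7,1],"delta_rot":[0,0,-0.014],"gripper":0.05},{"xyz":[0.4,1.6,1],"delta_rot":[0,0.075,0],"gripper":0.05},{"xyz":[0,0,1.5],"delta_rot":[0,0.075,0],"gripper":0.05},{"xyz":[0,0,0],"delta_rot":[0,0,0],"gripper":0.05},{"xyz":[0,0,0],"delta_rot":[0,0,0],"gripper":0.05}]'
python3 -c "
from h import *
go([535,-221.6,58],.082,.25)"
```

```text
t: 17.5
eef_pos: [502.9, -221.4, 78.8]
ee_rot: [-0.005, 0.991, 0.043, 0.125]
ft_force: [-0.1, -0.6, -0.1]
finger_gap: 11.7
grip_force: 58.6
pos [ 502.9 -221.4   78.8] yaw 0.087 tilt [ 0.248  0.021 -0.969] gap 11.7 grip 58.6 F [-0.1 -0.6 -0.1] t 17.5 q [ 0.66  0.45 -0.32  2.11  0.07  0.38 -1.16]
tool delta cm [2.58 0.29 2.81]
rotvec [-0.001 -0.001  0.005]
```

```bash
python3 -m crank '[{"xyz":[1.1,0.1,0.8],"delta_rot":[0,0,0],"gripper":0.05},{"xyz":[1.1,0.1,0.8],"delta_rot":[0,0,0],"gripper":0.05},{"xyz":[0.4,0.1,1.2],"delta_rot":[0,0,0],"gripper":0.05},{"xyz":[0,0,0],"delta_rot":[0,0,0],"gripper":0.05},{"xyz":[0,0,0],"delta_rot":[0,0,0],"gripper":0.05}]'
python3 -c "
from h import *
go([536,-221.5,29],.082,.25)"
```

```text
t: 18.0
eef_pos: [535.2, -222.8, 57.4]
ee_rot: [-0.005, 0.991, 0.043, 0.125]
ft_force: [-0.3, -1.1, -0.4]
finger_gap: 11.6
grip_force: 58.6
pos [ 535.2 -222.8   57.4] yaw 0.086 tilt [ 0.248  0.021 -0.969] gap 11.6 grip 58.6 F [-0.3 -1.1 -0.4] t 18.0 q [ 0.6   0.51 -0.29  2.06  0.09  0.36 -1.2 ]
tool delta cm [-0.62 -0.13  2.77]
rotvec [-0.    -0.002  0.004]
```

```bash
python3 -m crank '[{"xyz":[-0.3,-0.1,1.4],"delta_rot":[0,0,0],"gripper":0.05},{"xyz":[-0.3,0,1.25],"delta_rot":[0,0,0],"gripper":0.05},{"xyz":[0,0,0],"delta_rot":[0,0,0],"gripper":0.05},{"xyz":[0,0,0],"delta_rot":[0,0,0],"gripper":0.05}]'
python3 -m crank '[{"xyz":[0.4,0,0.1],"delta_rot":[0,0,0],"gripper":0.05},{"xyz":[0.4,0,0.1],"delta_rot":[0,0,0],"gripper":0.05},{"xyz":[0,0,0],"delta_rot":[0,0,0],"gripper":0.05},{"xyz":[0,0,0],"delta_rot":[0,0,0],"gripper":0.05}]'
python3 -c "
from h import *
go([550,-220,29],.082,.25)"
```

```text
t: 18.4
eef_pos: [535.7, -222.3, 30.7]
ee_rot: [-0.005, 0.991, 0.042, 0.126]
ft_force: [0.3, -0.5, 0.1]
finger_gap: 12.1
grip_force: 58.6
t: 18.8
eef_pos: [544.6, -221.6, 31.4]
ee_rot: [-0.005, 0.991, 0.042, 0.126]
ft_force: [0.5, -0.1, -0.3]
finger_gap: 11.9
grip_force: 58.6
pos [ 544.6 -221.6   31.4] yaw 0.086 tilt [ 0.25   0.02  -0.968] gap 11.9 grip 58.6 F [ 0.5 -0.1 -0.3] t 18.8 q [ 0.57  0.57 -0.26  2.05  0.11  0.31 -1.22]
tool delta cm [ 0.47 -0.11  0.37]
rotvec [ 0.001 -0.004  0.004]
```

```bash
python3 -m crank '[{"xyz":[0.25,0,0.15],"delta_rot":[0,0,0],"gripper":0.05},{"xyz":[0,0,0],"delta_rot":[0,0,0],"gripper":0.05},{"xyz":[0,0,0],"delta_rot":[0,0,0],"gripper":0.05}]' | grep -E "pos|ft"
python3 -m crank '[{"xyz":[0.25,0,0.07],"delta_rot":[0,0,0],"gripper":0.05},{"xyz":[0,0,0],"delta_rot":[0,0,0],"gripper":0.05},{"xyz":[0,0,0],"delta_rot":[0,0,0],"gripper":0.05}]' | grep -E "pos|ft"
python3 -m crank '[{"xyz":[0.2,0,0.05],"delta_rot":[0,0,0],"gripper":0.05},{"xyz":[0,0,0],"delta_rot":[0,0,0],"gripper":0.05},{"xyz":[0,0,0],"delta_rot":[0,0,0],"gripper":0.05}]' | grep -E "pos|ft"
```

```text
eef_pos: [547.1, -221.4, 30.2]
ft_force: [-0.2, 0.7, -0.8]
eef_pos: [549.5, -221.2, 30.1]
ft_force: [0.3, -0.4, -0.3]
eef_pos: [550.4, -221.0, 29.5]
ft_force: [-4.1, -0.6, -0.5]
```

```bash
python3 -m crank '[{"xyz":[0,0,0],"delta_rot":[0,0,0],"gripper":0.26},{"xyz":[0,0,0],"delta_rot":[0,0,0],"gripper":0.26},{"xyz":[0,0,0],"delta_rot":[0,0,0],"gripper":0.26},{"xyz":[0,0,0],"delta_rot":[0,0,0],"gripper":0.05},{"xyz":[0,0,0],"delta_rot":[0,0,0],"gripper":0.05},{"xyz":[0,0,0],"delta_rot":[0,0,0],"gripper":0.05}]'
python3 -m crank '[{"xyz":[0.15,0,0.04],"delta_rot":[0,0,0],"gripper":0.05},{"xyz":[0,0,0],"delta_rot":[0,0,0],"gripper":0.05},{"xyz":[0,0,0],"delta_rot":[0,0,0],"gripper":0.05}]'
python3 -m crank '[{"xyz":[0.15,0,0.04],"delta_rot":[0,0,0],"gripper":0.05},{"xyz":[0,0,0],"delta_rot":[0,0,0],"gripper":0.05},{"xyz":[0,0,0],"delta_rot":[0,0,0],"gripper":0.05}]'
```

```text
t: 20.3
eef_pos: [552.8, -220.9, 30.9]
ee_rot: [-0.004, 0.991, 0.042, 0.127]
ft_force: [0.5, 0.6, 4.0]
finger_gap: 9.7
grip_force: 58.5
t: 20.6
eef_pos: [552.9, -220.9, 30.8]
ee_rot: [-0.005, 0.991, 0.042, 0.126]
ft_force: [-4.4, 0.4, 9.5]
finger_gap: 9.9
grip_force: 60.1
t: 20.9
eef_pos: [553.4, -221.0, 30.8]
ee_rot: [-0.005, 0.991, 0.042, 0.125]
ft_force: [-6.3, 0.3, 13.7]
finger_gap: 9.6
grip_force: 61.1
```

```bash
python3 -m crank '[{"xyz":[0,0,0],"delta_rot":[0,0,0],"gripper":0.26},{"xyz":[0,0,0],"delta_rot":[0,0,0],"gripper":0.26},{"xyz":[0,0,0],"delta_rot":[0,0,0],"gripper":0.26},{"xyz":[0,0,-2.5],"delta_rot":[0,0,0],"gripper":0.26},{"xyz":[0,0,-4],"delta_rot":[0,0,0],"gripper":0.26},{"xyz":[0,0,-4],"delta_rot":[0,-0.075,0],"gripper":0.4},{"xyz":[-0.5,-4,0],"delta_rot":[0,-0.075,0.115],"gripper":0.4},{"xyz":[0,0,0],"delta_rot":[0,0,0],"gripper":0.4}]'
python3 - <<'E'
from h import *
im=get_image('wrist'); cv2.imwrite('pics/w8.png',im)
im=get_image('wrist')
p,r,s=tool(); go([473,-18.5,70],-.03,.1)
E
python3 -m crank '[{"xyz":[-0.5,-4.5,0],"delta_rot":[0,0,0],"gripper":0.4},{"xyz":[0,-4.5,0],"delta_rot":[0,0,0],"gripper":0.4},{"xyz":[0,-4.5,0],"delta_rot":[0,0,0],"gripper":0.4},{"xyz":[0,0,0],"delta_rot":[0,0,0],"gripper":0.4},{"xyz":[0,0,0],"delta_rot":[0,0,0],"gripper":0.4}]'
python3 -c "
from h import *
go([473,-18.5,70],-.03,.1)"
```

```text
t: 21.7
eef_pos: [522.7, -177.2, 132.5]
ee_rot: [-0.008, 0.999, -0.011, 0.053]
ft_force: [0.8, 1.6, -0.8]
finger_gap: 34.3
grip_force: 0.0
pos [ 520.7 -181.7  130.7] yaw -0.026 tilt [ 0.103  0.012 -0.995] gap 34.1 grip 0.0 F [-0.5 -0.3  0.3] t 21.8 q [ 0.48  0.39 -0.25  2.    0.09  0.67 -1.41]
tool delta cm [ -5.78 -16.11   5.75]
rotvec [-0.015 -0.003  0.004]
t: 22.3
eef_pos: [518.9, -48.2, 131.6]
ee_rot: [-0.007, 0.999, -0.014, 0.051]
ft_force: [0.4, -0.5, -0.1]
finger_gap: 33.8
grip_force: 0.0
pos [518.9 -48.2 131.6] yaw -0.028 tilt [ 0.101  0.012 -0.995] gap 33.8 grip 0.0 F [ 0.4 -0.5 -0.1] t 22.3 q [ 0.24  0.34 -0.26  2.07  0.13  0.64 -1.7 ]
tool delta cm [-5.27 -2.75  5.7 ]
rotvec [-0.015 -0.001  0.002]
```

```bash
python3 -m crank '[{"xyz":[-2,-0.9,1.9],"delta_rot":[-0.015,0,0],"gripper":0.4},{"xyz":[-2,-0.9,1.9],"delta_rot":[0,0,0],"gripper":0.4},{"xyz":[-1.2,-0.9,1.9],"delta_rot":[0,0,0],"gripper":0.4},{"xyz":[0,0,0],"delta_rot":[0,0,0],"gripper":0.4},{"xyz":[0,0,0],"delta_rot":[0,0,0],"gripper":0.4}]'
python3 - <<'E'
from h import *
go([474,-18,23.5],-.03,.1)
p,r,s=tool(); im=get_image('wrist')
g=cv2.cvtColor(im,cv2.COLOR_BGR2GRAY); n,l,st,ce=cv2.connectedComponentsWithStats((g<55).astype(np.uint8))
for i in range(1,n):
    if 1000<st[i][4]<6000:
        ys,xs=np.where(l==i); pts=np.c_[xs,ys].astype(float); m=pts.mean(0); d=np.linalg.svd(pts-m,full_matrices=False)[2][0]; t=(pts-m)@d
        e=np.array([m+d*t.min(),m+d*t.max()]); print(st[i].tolist(),px2w('wrist',e,6,(p,r)).round(1).tolist())
E
```

```text
t: 22.8
eef_pos: [474.6, -21.4, 70.4]
ee_rot: [0.001, 0.999, -0.016, 0.051]
ft_force: [0.2, -0.1, 0.5]
finger_gap: 33.9
grip_force: 0.0
pos [474.6 -21.4  70.4] yaw -0.033 tilt [ 0.102 -0.004 -0.995] gap 33.9 grip 0.0 F [ 0.2 -0.1  0.5] t 22.8 q [ 0.13  0.39 -0.22  2.21  0.21  0.46 -1.85]
tool delta cm [-0.55 -0.34  4.66]
rotvec [ 0.001 -0.002 -0.003]
[609, 0, 31, 109, 3174] [[607.7, -189.8, 6.0], [549.2, -196.2, 6.0]]
[546, 86, 36, 154, 3717] [[561.2, -162.4, 6.0], [472.7, -163.3, 6.0]]
[308, 173, 23, 91, 1672] [[517.1, -18.8, 6.0], [463.5, -17.8, 6.0]]
[0, 265, 98, 50, 3257] [[447.5, 188.9, 6.0], [451.9, 120.3, 6.0]]
```

```bash
python3 -m crank '[{"xyz":[-0.25,-0.34,2.3],"delta_rot":[0,0,0],"gripper":0.4},{"xyz":[-0.3,0,2.3],"delta_rot":[0,0,0],"gripper":0.4},{"xyz":[0,0,0],"delta_rot":[0,0,0],"gripper":0.4},{"xyz":[0,0,0],"delta_rot":[0,0,0],"gripper":0.4}]'
python3 -c "
from h import *
go([474,-18.2,23.5],-.03,.1)"
```

```text
t: 23.25
eef_pos: [474.6, -17.0, 24.9]
ee_rot: [0.001, 0.999, -0.016, 0.052]
ft_force: [-0.4, -0.2, 0.8]
finger_gap: 34.0
grip_force: 0.0
pos [474.6 -17.   24.9] yaw -0.032 tilt [ 0.103 -0.004 -0.995] gap 34.0 grip 0.0 F [-0.4 -0.2  0.8] t 23.25 q [ 0.08  0.47 -0.17  2.24  0.26  0.34 -1.91]
tool delta cm [-0.08  0.12  0.13]
rotvec [ 0.001 -0.004 -0.002]
```

```bash
python3 -m crank '[{"xyz":[0,0.1,0.15],"delta_rot":[0,0,0],"gripper":0.3},{"xyz":[0,0,0],"delta_rot":[0,0,0],"gripper":0.15},{"xyz":[0,0,0],"delta_rot":[0,0,0],"gripper":0.04},{"xyz":[0,0,0],"delta_rot":[0,0,0],"gripper":0.04},{"xyz":[0,0,0],"delta_rot":[0,0,0],"gripper":0.04},{"xyz":[0,0,0],"delta_rot":[0,0,0],"gripper":0.04}]'
python3 -m crank '[{"xyz":[0,0,-3],"delta_rot":[0,0,0],"gripper":0.04},{"xyz":[0.2,1,-4],"delta_rot":[0,0,0],"gripper":0.04},{"xyz":[0.2,4,-2],"delta_rot":[0.01,0,-0.113],"gripper":0.04},{"xyz":[0.3,4.6,0],"delta_rot":[0,0,0],"gripper":0.04},{"xyz":[0.3,4.6,0],"delta_rot":[0,0,0],"gripper":0.04},{"xyz":[0.3,4.6,0],"delta_rot":[0,0,0],"gripper":0.04},{"xyz":[0.3,4.6,0],"delta_rot":[0,0,0],"gripper":0.04},{"xyz":[0,0,0],"delta_rot":[0,0,0],"gripper":0.04},{"xyz":[0,0,0],"delta_rot":[0,0,0],"gripper":0.04}]'
python3 -c "
from h import *
go([506.5,-289,80],.082,.35)"
```

```text
t: 23.85
eef_pos: [474.7, -17.6, 23.9]
ee_rot: [0.001, 0.999, -0.015, 0.053]
ft_force: [-0.8, -0.8, 6.2]
finger_gap: 10.4
grip_force: 58.6
t: 24.75
eef_pos: [492.2, -247.8, 112.6]
ee_rot: [-0.001, 0.998, 0.035, 0.051]
ft_force: [-0.4, 1.4, -0.7]
finger_gap: 10.9
grip_force: 58.3
pos [ 492.2 -247.8  112.6] yaw 0.071 tilt [ 0.102  0.006 -0.995] gap 10.9 grip 58.3 F [-0.4  1.4 -0.7] t 24.75 q [ 0.64  0.42 -0.28  2.01  0.12  0.64 -1.2 ]
tool delta cm [0.79 4.21 3.37]
rotvec [ 0.004  0.248 -0.01 ]
```

```bash
python3 -m crank '[{"xyz":[0.3,2.1,1],"delta_rot":[0,0,-0.01],"gripper":0.04},{"xyz":[0.3,2.1,1],"delta_rot":[0,0.1,0],"gripper":0.04},{"xyz":[0.2,0,1.3],"delta_rot":[0,0.1,0],"gripper":0.04},{"xyz":[0,0,0],"delta_rot":[0,0,0],"gripper":0.04},{"xyz":[0,0,0],"delta_rot":[0,0,0],"gripper":0.04}]'
python3 - <<'E'
from h import *
a=.082;c=np.array([566,-219]);u=np.array([np.cos(a),np.sin(a)]);v=np.array([-np.sin(a),np.cos(a)])
w=c-19*u-65*v; print(w); go([*w,58],.082,.3)
E
```

```text
t: 25.25
eef_pos: [508.4, -285.9, 81.2]
ee_rot: [-0.006, 0.988, 0.042, 0.149]
ft_force: [0.0, 1.0, 0.5]
finger_gap: 9.9
grip_force: 58.4
[ 552.38787107 -285.33784701]
pos [ 508.4 -285.9   81.2] yaw 0.086 tilt [ 0.295  0.024 -0.955] gap 9.9 grip 58.4 F [0.  1.  0.5] t 25.25 q [ 0.82  0.49 -0.38  2.05  0.03  0.38 -1.01]
tool delta cm [3.51 0.32 3.51]
rotvec [ 0.    -0.     0.004]
```

```bash
python3 -m crank '[{"xyz":[1.2,0.1,0.9],"delta_rot":[0,0,0],"gripper":0.04},{"xyz":[1.2,0.1,1.1],"delta_rot":[0,0,0],"gripper":0.04},{"xyz":[1.1,0.1,1.5],"delta_rot":[0,0,0],"gripper":0.04},{"xyz":[0,0,0],"delta_rot":[0,0,0],"gripper":0.04},{"xyz":[0,0,0],"delta_rot":[0,0,0],"gripper":0.04}]'
python3 -m crank '[{"xyz":[-0.4,0,1.35],"delta_rot":[0,0,0],"gripper":0.04},{"xyz":[-0.4,0,1.3],"delta_rot":[0,0,0],"gripper":0.04},{"xyz":[0,0,0],"delta_rot":[0,0,0],"gripper":0.04},{"xyz":[0,0,0],"delta_rot":[0,0,0],"gripper":0.04}]'
python3 -c "
from h import *
go([568,-284,30],.082,.3)"
```

```text
t: 25.75
eef_pos: [553.8, -285.6, 57.8]
ee_rot: [-0.005, 0.988, 0.043, 0.15]
ft_force: [-1.2, 0.3, -0.2]
finger_gap: 10.4
grip_force: 58.4
t: 26.15
eef_pos: [551.9, -286.8, 29.5]
ee_rot: [-0.005, 0.988, 0.041, 0.15]
ft_force: [0.1, -1.2, -0.5]
finger_gap: 10.6
grip_force: 58.4
pos [ 551.9 -286.8   29.5] yaw 0.084 tilt [ 0.295  0.023 -0.955] gap 10.6 grip 58.4 F [ 0.1 -1.2 -0.5] t 26.15 q [ 0.73  0.61 -0.32  1.99  0.07  0.31 -1.06]
tool delta cm [ 1.57 -0.14  0.44]
rotvec [ 0.001 -0.     0.002]
```

```bash
python3 -m crank '[{"xyz":[0.48,-0.05,0.14],"delta_rot":[0,0,0],"gripper":0.04},{"xyz":[0.48,-0.05,0.14],"delta_rot":[0,0,0],"gripper":0.04},{"xyz":[0,0,0],"delta_rot":[0,0,0],"gripper":0.04},{"xyz":[0,0,0],"delta_rot":[0,0,0],"gripper":0.04}]' | grep -E "pos|ft"
python3 -m crank '[{"xyz":[0.24,0,0.07],"delta_rot":[0,0,0],"gripper":0.04},{"xyz":[0,0,0],"delta_rot":[0,0,0],"gripper":0.04},{"xyz":[0,0,0],"delta_rot":[0,0,0],"gripper":0.04}]' | grep -E "pos|ft"
python3 -m crank '[{"xyz":[0.24,0,0.07],"delta_rot":[0,0,0],"gripper":0.04},{"xyz":[0,0,0],"delta_rot":[0,0,0],"gripper":0.04},{"xyz":[0,0,0],"delta_rot":[0,0,0],"gripper":0.04}]' | grep -E "pos|ft"
```

```text
eef_pos: [562.8, -284.9, 30.7]
ft_force: [0.4, -0.4, 1.0]
eef_pos: [565.1, -284.8, 30.6]
ft_force: [-0.3, 0.1, 0.5]
eef_pos: [567.0, -284.7, 30.3]
ft_force: [-1.8, -0.0, -0.7]
```

```bash
python3 -m crank '[{"xyz":[0.2,0,0.09],"delta_rot":[0,0,0],"gripper":0.04},{"xyz":[0,0,0],"delta_rot":[0,0,0],"gripper":0.04},{"xyz":[0,0,0],"delta_rot":[0,0,0],"gripper":0.04}]' | grep -E "pos|ft"
python3 -m crank '[{"xyz":[0,0,0],"delta_rot":[0,0,0],"gripper":0.26},{"xyz":[0,0,0],"delta_rot":[0,0,0],"gripper":0.26},{"xyz":[0,0,0],"delta_rot":[0,0,0],"gripper":0.26},{"xyz":[0,0,0.1],"delta_rot":[0,0,0],"gripper":0.04},{"xyz":[0,0,0],"delta_rot":[0,0,0],"gripper":0.04},{"xyz":[0,0,0],"delta_rot":[0,0,0],"gripper":0.04}]'
python3 -m crank '[{"xyz":[0.15,0,0.04],"delta_rot":[0,0,0],"gripper":0.04},{"xyz":[0,0,0],"delta_rot":[0,0,0],"gripper":0.04},{"xyz":[0,0,0],"delta_rot":[0,0,0],"gripper":0.04}]'
```

```text
eef_pos: [567.8, -284.4, 29.3]
ft_force: [-6.3, -0.1, -1.6]
t: 28.05
eef_pos: [571.3, -284.7, 30.6]
ee_rot: [-0.004, 0.988, 0.042, 0.152]
ft_force: [-0.9, 0.4, 5.9]
finger_gap: 9.2
grip_force: 57.5
t: 28.35
eef_pos: [571.7, -284.8, 30.5]
ee_rot: [-0.005, 0.988, 0.042, 0.151]
ft_force: [-4.0, 0.5, 9.0]
finger_gap: 9.6
grip_force: 58.8
```

```bash
python3 -m crank '[{"xyz":[0.15,0,0.02],"delta_rot":[0,0,0],"gripper":0.04},{"xyz":[0,0,0],"delta_rot":[0,0,0],"gripper":0.26},{"xyz":[0,0,0],"delta_rot":[0,0,0],"gripper":0.26},{"xyz":[0,0,0],"delta_rot":[0,0,0],"gripper":0.26},{"xyz":[0,0,-2.5],"delta_rot":[0,0,0],"gripper":0.26},{"xyz":[0,0,-4],"delta_rot":[0,0,0],"gripper":0.26},{"xyz":[-1,-3,-4],"delta_rot":[0,0,0],"gripper":0.4},{"xyz":[-1,-3,-4],"delta_rot":[0,0,0],"gripper":0.4},{"xyz":[0,0,0],"delta_rot":[0,0,0],"gripper":0.4},{"xyz":[0,0,0],"delta_rot":[0,0,0],"gripper":0.4}]'
python3 - <<'E'
from h import *
go([500,-219,330],.082,0)
p,r,s=tool(); np.savez('w9.npz',p=p,r=r.as_quat())
cv2.imwrite('pics/w9.png',get_image('wrist')); cv2.imwrite('pics/t9.png',get_image('top'))
a=.082;c=np.array([566,-219]);u=np.array([np.cos(a),np.sin(a)]);v=np.array([-np.sin(a),np.cos(a)])
W=lambda x,y,z:[*(c+x*u+y*v),z]
print(w2px('wrist',[W(115,65,9),W(115,0,9),W(115,-65,9),W(-88,65,8),W(-30,0,8),W(-15,-65,8)],(p,r)).round(0).tolist())
E
```

```text
t: 29.35
eef_pos: [507.1, -230.2, 161.8]
ee_rot: [-0.004, 0.988, 0.042, 0.151]
ft_force: [0.6, -0.4, 0.3]
finger_gap: 33.9
grip_force: 0.0
pos [ 507.1 -230.2  161.8] yaw 0.086 tilt [ 0.299  0.021 -0.954] gap 33.9 grip 0.0 F [ 0.6 -0.4  0.3] t 29.35 q [ 0.76  0.32 -0.41  2.07 -0.02  0.51 -1.08]
tool delta cm [  4.45  -1.1  -16.24]
rotvec [ 0.004 -0.304  0.003]
[[244.0, 50.0], [318.0, 50.0], [392.0, 50.0], [242.0, 283.0], [318.0, 216.0], [393.0, 198.0]]
```

```bash
python3 - <<'E'
from h import *
d=np.load('w9.npz');pr=(d['p'],R.from_quat(d['r']))
im=cv2.imread('pics/w9.png'); g=cv2.cvtColor(im,cv2.COLOR_BGR2GRAY)
a=.082;c=np.array([566,-219]);u=np.array([np.cos(a),np.sin(a)]);v=np.array([-np.sin(a),np.cos(a)])
n,l,st,ce=cv2.connectedComponentsWithStats((g<38).astype(np.uint8))
for i in range(1,n):
    if 300<st[i][4]<6000:
        ys,xs=np.where(l==i); pts=np.c_[xs,ys].astype(float); m=pts.mean(0); dd=np.linalg.svd(pts-m,full_matrices=False)[2][0]; t=(pts-m)@dd
        e=np.array([m+dd*t.min(),m+dd*t.max()]); P=px2w('wrist',e,9,pr)[:,:2]-c; print(st[i].tolist(),np.c_[P@u,P@v].round(1).tolist())
E
python3 -m crank '[{"xyz":[0.5,0,-4],"delta_rot":[0,-0.1,0],"gripper":0.6},{"xyz":[0.5,0,-4],"delta_rot":[0,-0.1,0],"gripper":0.6},{"xyz":[0,0,-4],"delta_rot":[0,-0.1,0],"gripper":0.6},{"xyz":[0,0,-4.5],"delta_rot":[0,0,0],"gripper":0.6},{"xyz":[0,0,-2],"delta_rot":[0,0,0],"gripper":0.6},{"xyz":[0,0,0],"delta_rot":[0,0,0],"gripper":0.6},{"xyz":[0,0,0],"delta_rot":[0,0,0],"gripper":0.6}]'
python3 - <<'E'
from h import *
p,r,s=tool();go([564,-218,350],.082,0)
im=get_image('wrist');cv2.imwrite('pics/w10.png',im); np.savez('w10.npz',p=p,r=r.as_quat())
print(w2px('wrist',[[565,-218,280]],(p,r)))
E
```

```text
[0, 0, 63, 49, 2070] [[165.4, 298.5], [125.2, 230.9]]
[388, 135, 15, 65, 787] [[39.9, -68.3], [-15.7, -65.9]]
[313, 144, 15, 72, 897] [[31.7, -0.9], [-29.6, -2.4]]
t: 30.15
eef_pos: [492.4, -231.6, 343.6]
ee_rot: [0.001, 0.999, 0.042, 0.0]
ft_force: [-0.7, 0.1, -0.3]
finger_gap: 51.4
grip_force: 0.0
pos [ 492.4 -231.6  343.6] yaw 0.083 tilt [ 0.    -0.001 -1.   ] gap 51.4 grip 0.0 F [-0.7  0.1 -0.3] t 30.15 q [ 0.65  0.21 -0.35  1.71  0.07  1.24 -1.2 ]
tool delta cm [ 7.25 -0.76 -0.64]
rotvec [ 0.001 -0.     0.001]
[[310.41625257 103.10171074]]
```

```bash
python3 -m crank '[{"xyz":[2.4,-0.25,0],"delta_rot":[0,0,0],"gripper":0.6},{"xyz":[2.4,-0.25,0],"delta_rot":[0,0,0],"gripper":0.6},{"xyz":[2.3,-0.2,0],"delta_rot":[0,0,0],"gripper":0.6},{"xyz":[0,0,0],"delta_rot":[0,0,0],"gripper":0.6},{"xyz":[0,0,0],"delta_rot":[0,0,0],"gripper":0.6}]'
python3 - <<'E'
from h import *
p,r,s=tool();go([564,-218.7,272],.082,0)
im=get_image('wrist'); cv2.imwrite('pics/w11.png',cv2.resize(im,None,fx=1.25,fy=1.25))
print(w2px('wrist',[[564,-218.7,269],[563,-203.7,280],[563,-233.7,280]],(p,r))*1.25)
E
```

```text
t: 30.7
eef_pos: [561.9, -218.2, 343.0]
ee_rot: [0.0, 0.999, 0.042, -0.001]
ft_force: [-0.6, 0.4, 0.7]
finger_gap: 51.3
grip_force: 0.0
pos [ 561.9 -218.2  343. ] yaw 0.084 tilt [-0.002 -0.001 -1.   ] gap 51.3 grip 0.0 F [-0.6  0.4  0.7] t 30.7 q [ 0.57  0.31 -0.36  1.58  0.11  1.28 -1.29]
tool delta cm [0.22 0.06 7.1 ]
rotvec [0.001 0.002 0.002]
[[407.7401472  281.34563439]
 [375.29697812 288.72266075]
 [439.68112141 293.80204147]]
```

View pics/w11.png

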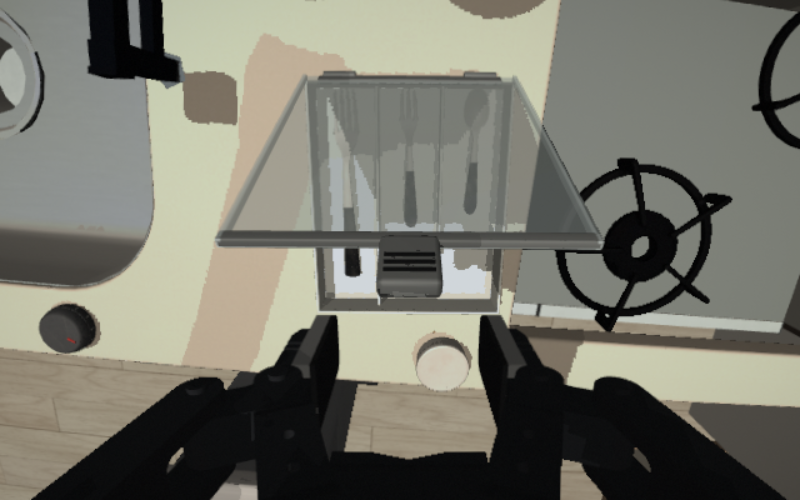

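All three pieces lie against the back wall in their rows, at columns 348, 408 and 474. The tab spans (378–441, 237–297), where I predicted it.

```bash
python3 -m crank '[{"xyz":[0.1,0.05,2.5],"delta_rot":[0,0,0],"gripper":0.6},{"xyz":[0.1,0,2.5],"delta_rot":[0,0,0],"gripper":0.6},{"xyz":[0,0,2],"delta_rot":[0,0,0],"gripper":0.6},{"xyz":[0,0,0],"delta_rot":[0,0,0],"gripper":0.6},{"xyz":[0,0,0],"delta_rot":[0,0,0],"gripper":0.4},{"xyz":[0,0,0],"delta_rot":[0,0,0],"gripper":0.2},{"xyz":[0,0,0],"delta_rot":[0,0,0],"gripper":0.2},{"xyz":[0,0,0],"delta_rot":[0,0,0],"gripper":0.2},{"xyz":[0,0,0],"delta_rot":[0,0,0],"gripper":0.2}]'
python3 - <<'E'
from h import *
p,r,s=tool()
a=.082;h=np.array([566,-219])+118*np.array([np.cos(a),np.sin(a)]);u=np.array([np.cos(a),np.sin(a)])
rel=np.array([(p[:2]-h)@u,p[2]-46]);rad=np.hypot(*rel);th=np.arctan2(rel[1],-rel[0]);print(rad,th)
q0=rel
for t in np.linspace(th,.785,6)[1:]:
    q=rad*np.array([-np.cos(t),np.sin(t)]); print((q-q0).round(1)); q0=q
w=h+q0[0]*u; go([*w,q0[1]+46])
E
```

```text
t: 31.65
eef_pos: [564.8, -218.4, 276.8]
ee_rot: [0.001, 0.999, 0.042, 0.002]
ft_force: [-3.8, 2.5, 6.2]
finger_gap: 29.1
grip_force: 60.7
259.73423314113836 1.0944337280480632
[-14.   -7.8]
[-13.5  -8.7]
[-13.   -9.5]
[-12.4 -10.3]
[-11.7 -11. ]
pos [ 564.8 -218.4  276.8] yaw 0.084 tilt [ 0.003 -0.003 -1.   ] gap 29.1 grip 60.7 F [-3.8  2.5  6.2] t 31.65 q [ 0.57  0.36 -0.35  1.66  0.14  1.14 -1.31]
tool delta cm [-6.48  0.04  4.7 ]
```

```bash
python3 -m crank '[{"xyz":[-1.4,0,0.78],"delta_rot":[0,0,0],"gripper":0.2},{"xyz":[-1.35,0,0.87],"delta_rot":[0,0,0],"gripper":0.2},{"xyz":[-1.3,0,0.95],"delta_rot":[0,0,0],"gripper":0.2},{"xyz":[-1.24,0,1.03],"delta_rot":[0,0,0],"gripper":0.2},{"xyz":[-1.17,0,1.1],"delta_rot":[0,0,0],"gripper":0.2},{"xyz":[0,0,0],"delta_rot":[0,0,0],"gripper":0.2},{"xyz":[0,0,0],"delta_rot":[0,0,0],"gripper":0.2}]'
python3 - <<'E'
from h import *
p,r,s=tool()
a=.082;u=np.array([np.cos(a),np.sin(a)]);h=np.array([566,-219])+118*u
rel=np.array([(p[:2]-h)@u,p[2]-46]);print(np.hypot(*rel),np.arctan2(rel[1],-rel[0]),s['finger_gap'])
E
```

```text
t: 32.35
eef_pos: [499.8, -223.5, 228.4]
ee_rot: [0.001, 0.999, 0.042, 0.0]
ft_force: [-5.8, 3.7, 4.5]
finger_gap: 29.4
grip_force: 64.0
259.3358720736444 0.7799906542243341 29.402036008521357
```

Release, withdraw upward, then check the lid angle with the scene camera by projecting the lid corners.

```bash
python3 -m crank '[{"xyz":[0,0,0],"delta_rot":[0,0,0],"gripper":0.6},{"xyz":[0,0,0],"delta_rot":[0,0,0],"gripper":0.6},{"xyz":[0,0,0],"delta_rot":[0,0,0],"gripper":0.6},{"xyz":[0,0,-2],"delta_rot":[0,0,0],"gripper":0.6},{"xyz":[0,0,-4],"delta_rot":[0,0,0],"gripper":0.6},{"xyz":[0,0,-4],"delta_rot":[0,0,0],"gripper":0.6},{"xyz":[-3,0,0],"delta_rot":[0,0,0],"gripper":0.6},{"xyz":[-3,0,0],"delta_rot":[0,0,0],"gripper":0.6},{"xyz":[0,0,0],"delta_rot":[0,0,0],"gripper":0.6},{"xyz":[0,0,0],"delta_rot":[0,0,0],"gripper":0.6}]'
python3 - <<'E'
from h import *
p,r,s=tool(); im=get_image('wrist'); cv2.imwrite('pics/w12.png',im); g=cv2.cvtColor(im,cv2.COLOR_BGR2GRAY)
a=.082;u=np.array([np.cos(a),np.sin(a)]);v=np.array([-np.sin(a),np.cos(a)]);c=np.array([566,-219])
def W(x,y,z): return [*(c+x*u+y*v),z]
for th in (.66,.72,.78,.84,.9):
    L=[W(118-d*np.cos(th),y,43+d*np.sin(th)) for d,y in ((270,15),(270,-15),(238,15),(238,99),(238,-99))]
    print(th,w2px('wrist',L,(p,r)).round(0).tolist())
# tab: dark blob near image centre
n,l,st,ce=cv2.connectedComponentsWithStats((g<85).astype(np.uint8))
for i in range(1,n):
    x,y,w,h,A=st[i]
    if A>200 and 220<ce[i][0]<420 and 60<ce[i][1]<330: print(st[i].tolist())
print(s['eef_pos'],s['ft_force'])
E
```

```text
t: 33.35
eef_pos: [440.5, -229.4, 328.3]
ee_rot: [0.002, 0.999, 0.041, 0.002]
ft_force: [0.0, -0.2, 0.6]
finger_gap: 51.2
grip_force: 0.0
0.66 [[304.0, 167.0], [346.0, 167.0], [305.0, 130.0], [194.0, 130.0], [455.0, 130.0]]
0.72 [[302.0, 155.0], [347.0, 155.0], [304.0, 117.0], [187.0, 118.0], [462.0, 118.0]]
0.78 [[301.0, 140.0], [348.0, 140.0], [303.0, 103.0], [180.0, 104.0], [469.0, 104.0]]
0.84 [[299.0, 121.0], [350.0, 121.0], [301.0, 86.0], [172.0, 87.0], [477.0, 87.0]]
0.9 [[297.0, 99.0], [352.0, 99.0], [300.0, 66.0], [164.0, 68.0], [485.0, 68.0]]
[182, 86, 114, 5, 332]
[299, 88, 52, 50, 1134]
[243, 99, 14, 63, 391]
[269, 99, 14, 37, 458]
[ 440.53563655 -229.39543259  328.26513948] [ 0.03157646 -0.19763252  0.59038235]
```

```bash
python3 -c "
from cell import *
print(hand_in())"
```

```text
the job is handed in; nothing more can be done
None
```

I've handed the job in, with no verdict returned: all three pieces lie in their rows (each pushed until it touched the back wall), the lid measured about 45° (0.77–0.83 rad, allowed 0.663–0.908), the gripper is clear, the tin and timer were not touched, and it took about 33 s.

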